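# Tip the coals into the basin and park the cup on the scale

### The job

Take the red cup of coals out from under the shelf edge without spilling, tip all six coals into the steel basin from close above it, then set the empty cup upright and gently in the middle of the spring scale's pan and let go. Do not disturb the things around, and do not press the scale's pan hard.

Things in the scene. Friction and masses are not known exactly. Their poses are not given: they have to be found in the camera images.
- cup_center (a point): Red steel cup holding six coals, standing on the counter under the shelf's front edge. Open, round, 75 mm tall, 57 mm outside diameter at the foot, 68 mm at the rim (62.5 mm half-way up), wall 3 mm, floor 5 mm, no handle, 100 to 200 g. The point is on its axis half-way up (37.5 mm above its foot); z points along the axis to the mouth.
- shelf: Dark wooden shelf board on two steel side frames, fixed. Board 170 mm deep (x), 300 mm wide (y), underside 200 mm, top 216 mm above the counter. Side frames at y = +-142 mm, 12 mm thick; front (-x, robot side) and back are open. Origin on the counter under the board's middle. The cup's axis is only 10 to 20 mm behind the board's front edge (within 35 mm of y = 0): no room straight down.
- shelf_edge (a point): Middle of the lower front edge of the shelf board, 200 mm above the counter; x points in under the shelf, y along the edge.
- basin: Square open steel coal basin with a small wooden handle on two sides, fixed to the counter, left or right of the middle. 130 x 130 mm outside, 70 mm tall, walls and floor 4 mm. Origin under its centre on the counter.
- basin_rim (a point): Centre of the basin's open mouth, level with its rim, 70 mm above the counter.
- scale: White spring scale, 150 x 150 x 50 mm, fixed to the counter on the side opposite the basin, with a round aluminium pan (120 mm across, 6 mm thick) on a stiff column above its centre. The column is set to another height each time: the unloaded pan's upper face is 76 to 106 mm above the counter, and this height is not reported: feel or look for it. Origin under its centre on the counter.
- scale_pan (a joint): How far the scale's pan is pressed down, in m: 0 unloaded, 0.022 at its stop. It is a spring, 2.5 mm per newton; the empty cup alone presses it 2.5 to 5 mm. Pressing it past 15 mm (6 N), or dropping the cup on it so that it goes there, is too hard for the scale.
- clay_bowl: Bystander: terracotta pipe bowl, 74 mm across and 75 mm tall, loose on the counter. Origin under its centre.
- tin_low: Bystander: low aluminium tin, 60 mm across, 45 mm tall, loose on top of the shelf. Origin under its centre.
- jar_tall: Bystander: amber jar with black cap, 60 mm across, 90 mm tall, loose on top of the shelf. Origin under its centre.
- tongs: Bystander: steel coal tongs, 180 mm long, 8 mm thick, lying on the counter. Origin near the middle.
- lighter: Bystander: blue lighter, 75 x 24 x 12 mm, lying on the counter. Origin under its centre.
- coal0_center (a point): One of six alike black round coals, 19 mm in diameter, 12 g, it rolls, but several together can lock and need a steep tilt (some 110 degrees or more) and a shake. In the cup at the start. The point is its centre.
- coal1_center (a point): One of six alike black round coals, 19 mm in diameter, 12 g, it rolls, but several together can lock and need a steep tilt (some 110 degrees or more) and a shake. In the cup at the start. The point is its centre.
- coal2_center (a point): One of six alike black round coals, 19 mm in diameter, 12 g, it rolls, but several together can lock and need a steep tilt (some 110 degrees or more) and a shake. In the cup at the start. The point is its centre.
- coal3_center (a point): One of six alike black round coals, 19 mm in diameter, 12 g, it rolls, but several together can lock and need a steep tilt (some 110 degrees or more) and a shake. In the cup at the start. The point is its centre.
- coal4_center (a point): One of six alike black round coals, 19 mm in diameter, 12 g, it rolls, but several together can lock and need a steep tilt (some 110 degrees or more) and a shake. In the cup at the start. The point is its centre.
- coal5_center (a point): One of six alike black round coals, 19 mm in diameter, 12 g, it rolls, but several together can lock and need a steep tilt (some 110 degrees or more) and a shake. In the cup at the start. The point is its centre.

How it is judged:
By the outcome, as a careful person would: the job done as asked, in the order asked, and still so for the second after the job is handed in, with the robot touching nothing.
It also fails if it takes over 64 s, if anything falls off the work surface, if the arm or the gripper's body presses on something with over 40 N, if the wrist force passes 120 N, or if a joint passes its speed limit or range.

### The arm

A 6-joint arm with a two-finger parallel gripper is mounted at the origin on the work surface. World frame = base frame: x ahead of the robot, y to its left, z up, the work surface at z = 0. Lengths are in m, angles in degrees, forces in N, time in s.
With the tool pointing down it reaches from about 0.35 to 0.925 m from the base axis. Payload 6.4 kg.
Tool frame: the origin (TCP) lies at the very end of the fingers, on their centre line; the grasp point (between the pads) lies 19 mm behind it; z points along the fingers, x is the direction in which the jaws open and shut, and the axes are right-handed (so a half turn about z gives the same grasp; the last joint's range is limited). The gripper opens to 94 mm and grips with 3 to 60 N. Pads are 16 mm wide; open, the fingers measure 119 mm over their backs; the gripper's body (75 mm by 177 mm) begins 78 mm behind the grasp point.
Start: joints at [-82.282, 14.043, 89.255, -0, 76.702, -9.975], TCP at [0.198, -0.619, 0.205] pointing down, gripper open.
Joint ranges: [-179.41, 179.41], [-58.25, 129.5], [7.25, 145.43], [-54.29, 234.29], [11.92, 165.04], [-157.13, 157.13]. Speed limits (degrees/s): [147.25, 147.25, 180, 180, 180, 180].

### API

Orientations are given as [roll, pitch, yaw] about the fixed x, y, z axes, in that order (R = Rz(yaw) Ry(pitch) Rx(roll)).
In Python, from bench import manip gives the robot as it stands. The module is installed in compiled form; this text tells all that it offers.
- The arm moves only by the tool servo_tool, never from a script. Its argument "moves" is a list of rows, each a list of 7 numbers: the shift along the tool's x, y, z in cm, then the turn, a rotation vector about the tool's x, y, z in rad, then the opening in per cent of the stroke, from 0 (shut) to 100 (fully open). A call has 1 to 5 rows; each row is the pose to reach, as a shift and turn from the pose commanded when the call began, along the tool's axes at that moment; what a row does not reach only later rows make up. A row lasts 1/10 s, in which the tool goes at most 50 mm and 8.59 degrees, less where a joint would pass 70% of its speed; a pose out of reach is approached as far as the arm can. A call with a gripper value outside its range is refused whole. The fingers move at their own pace and stop on an object; "force" is the grip in N (left out, the last holds). Time passes only in rows, so rows that repeat a pose let the fingers close. It gives the time, the measured TCP pose, the force and the opening at its end, in the units of the state.
- manip.sense(): the state, without advancing time (a new reading comes with each control period).
- manip.capture(name): name is "scene" or "top" or "wrist"; returns the picture (384x512x3 uint8, red, green, blue); there is no depth.
- manip.get_calibration(name): a dict with "mtx" (3x3 intrinsics, pixels), "dist" ([k1, k2, p1, p2, k3] as OpenCV has them; the pictures are not rectified), "R" (3x3) and "t" (3): a world point X has camera coordinates R X + t. Camera axes: x right, y down, z forward; pixel columns grow to the right and rows downward; lengths in m; the calibration is good to about 2 mm. A picture is of the moment at which its call begins: read the wrist's pose just before it. get_calibration takes no time and is no camera call; for the wrist camera it gives the pose at the moment of the call.
- manip.sign_off(): hands the job in, once; it reports no verdict.
The state is a dict: "clock": time; "qpos": joint angles; "joint_vel": joint speeds; "joint_torque": joint torques, N m; "tcp_pos": TCP position; "orientation": TCP orientation; "force": force on the tool from outside, world axes, zero at the start; "moment": the same for the moment, N m; "gripper_width": finger opening in m.
Only numpy, scipy, OpenCV 4.12 (cv2) and the standard library are available. Lean on these libraries where they do the work, as an engineer would, in place of code of your own. Each camera call takes 0.05 s, during which the arm holds its last target. There are 200 camera calls.

## Working session

There is one attempt and no reset: what is moved stays moved. The work goes in short steps, Python scripts to look and compute and a tool call to move; the robot and the scene stay as the last step left them, time stands still between calls to the robot, and variables do not carry over. Pictures are saved under pics/ and viewed, about 8 in all and at most 12, crops included, and the job is handed in when it is done.

Besides the shell and the picture viewer there is one more tool, called after "Emit:" as a command line: name --pt "numbers of a row" for each row, then --argument value for the rest. servo_tool: Moves the arm, as the interface text tells. Its arguments: {"type":"object","properties":{"moves":{"type":"array","items":{"type":"array","items":{"type":"number"}}},"force":{"type":"number"}},"required":["moves"]}

```bash
mkdir -p pics; cat > h.py <<'E'
import numpy as np, cv2
from bench import manip
def cal(n):
    c=manip.get_calibration(n); return [np.array(c[k],float) for k in("mtx","dist","R","t")]
def ray(n,uv,c=None):
    M,D,R,t=c or cal(n)
    p=cv2.undistortPoints(np.array([[uv]],float),M,D)[0,0]
    d=R.T@np.array([p[0],p[1],1]); return -R.T@t, d/np.linalg.norm(d)
def onplane(n,uv,z,c=None):
    o,d=ray(n,uv,c); return o+d*(z-o[2])/d[2]
def proj(n,X,c=None):
    M,D,R,t=c or cal(n)
    return cv2.projectPoints(np.array(X,float).reshape(-1,3),cv2.Rodrigues(R)[0],t,M,D)[0][:,0]
def snap(n,name):
    im=manip.capture(n); cv2.imwrite(f"pics/{name}.png",im[:,:,::-1]); return im
E
python3 - <<'E'
from h import *
for n in("scene","top"):
    snap(n,n+"0"); M,D,R,t=cal(n); print(n,-R.T@t,R[2],M[0,0])
a=cv2.imread("pics/scene0.png");b=cv2.imread("pics/top0.png")
cv2.imwrite("pics/s.png",cv2.resize(a,(800,600)));cv2.imwrite("pics/t.png",cv2.resize(b,(800,600)))
print(manip.sense())
E
```

```text
scene [ 0.20975945 -0.68251825  1.09445297] [ 0.30956733  0.54895111 -0.77641532] 454.97935478229044
top [0.38869798 0.0079942  1.05319301] [ 0.19503087 -0.00193894 -0.98079519] 384.6878397558853
{'clock': 0.1, 'qpos': array([-8.22821784e+01,  1.40806972e+01,  8.93150998e+01, -9.38234065e-04,
        7.67011331e+01, -9.97431425e+00]), 'joint_vel': array([ 0.0003113 , -0.08447929, -0.13854048,  0.05661647, -0.00316658,
        0.03823092]), 'joint_torque': array([-2.99072226e-04, -4.16915846e+01, -3.15525734e+01,  6.87399809e-02,
        3.09496361e-02, -4.42262512e-05]), 'tcp_pos': array([ 0.19747651, -0.61873106,  0.2044756 ]), 'orientation': array([-1.79984110e+02,  9.56231476e-02, -7.23076343e+01]), 'force': array([-0.58704763,  0.35009616,  0.96667793]), 'moment': array([-0.02811799, -0.09358651, -0.02247599]), 'gripper_width': 0.09410070337607257}
```

View pics/s.png

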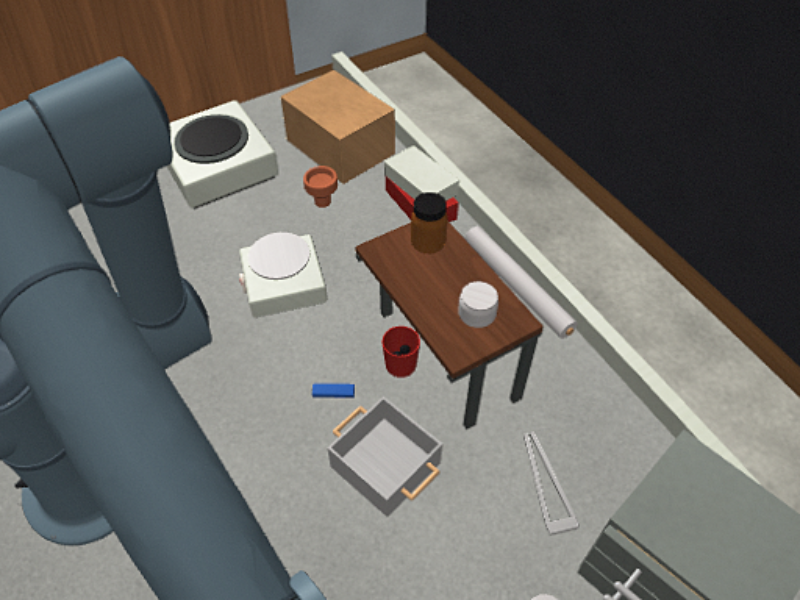

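View pics/t.png

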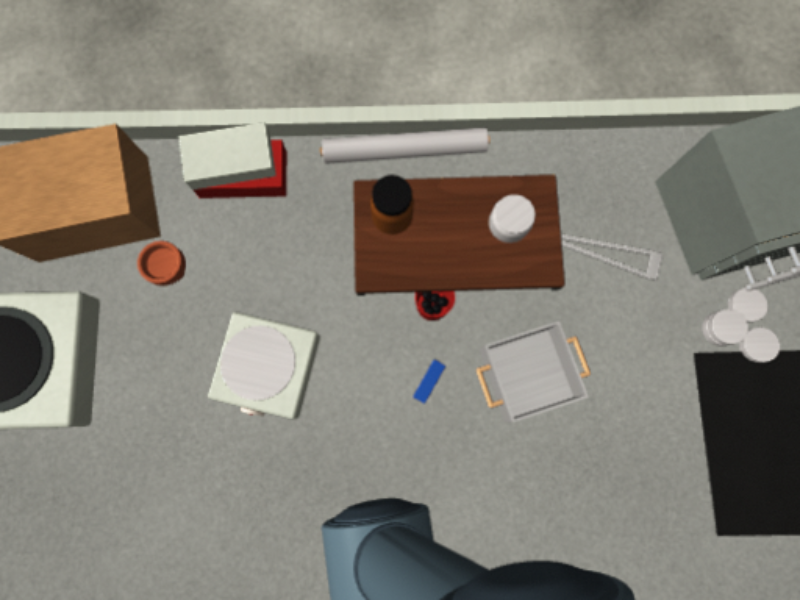

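Scene view (800 px): cup at (401,350), shelf front edge running (357,250) to (450,378), pan ellipse at (279,255), basin rim around (385,450). In the top view: cup rim at (435,303), shelf front corners (355,293) and (563,288), basin corners (486,349), (558,323), (587,398), (513,419), pan at (257,362), and lighter at (429,381).

```bash
python3 - <<'E'
from h import *
s=512/800
T=lambda u,v,z:onplane("top",(u*s,v*s),z).round(3)
S=lambda u,v,z:onplane("scene",(u*s,v*s),z).round(3)
print("shelf top",T(355,293,.216),T(563,288,.216),"scene",S(357,250,.216),S(450,378,.2))
print("basin top",[T(*p,.07) for p in((486,349),(558,323),(587,398),(513,419))])
print("basin sc",[S(*p,.07) for p in((385,400),(441,447),(388,500),(330,453))])
print("handles",[T(*p,.06) for p in((478,369),(490,406),(574,339),(588,374))])
print("lighter",T(438,362,.012),T(420,400,.012))
print("scale box",[T(*p,.05) for p in((233,314),(317,332),(297,417),(210,397))])
# pan triangulate: brightness ellipse
for n,c,r in(("top",(257,362),45),("scene",(279,255),38)):
    pass
o1,d1=ray("top",(257*s,362*s));o2,d2=ray("scene",(279*s,255*s))
A=np.c_[d1,-d2];k=np.linalg.lstsq(A,o2-o1,rcond=None)[0];print("pan",o1+k[0]*d1,o2+k[1]*d2)
# cup
im=cv2.imread("pics/scene0.png");hsv=cv2.cvtColor(im,cv2.COLOR_BGR2HSV)
m=(((hsv[...,0]<6)|(hsv[...,0]>174))&(hsv[...,1]>180)&(hsv[...,2]>50)).astype(np.uint8)
m[:, :235]=0;m[:195]=0;m[:,280:]=0;m[250:]=0
x,y,w,h=cv2.boundingRect(m);print("cup scene bbox",x,y,w,h)
# fit center: project rim+foot circles, solve extents
from scipy.optimize import least_squares
th=np.linspace(0,2*np.pi,73)
def pts(c):return np.r_[np.c_[c[0]+.034*np.cos(th),c[1]+.034*np.sin(th),0*th+.075],np.c_[c[0]+.0285*np.cos(th),c[1]+.0285*np.sin(th),0*th]]
C=cal("scene")
def f(c):
    p=proj("scene",pts(c),C);return [p[:,0].min()-x,p[:,0].max()-(x+w-1),p[:,1].max()-(y+h-1),p[:,1].min()-y]
r=least_squares(f,[.65,0]);print("cup",r.x,r.fun)
ct=proj("top",[[r.x[0],r.x[1],.075]])/s;print("cup rim in top px800",ct, "foot front",proj("top",[[r.x[0]-.034,r.x[1],.075]])/s)
im=cv2.imread("pics/top0.png");hsv=cv2.cvtColor(im,cv2.COLOR_BGR2HSV)
m=(((hsv[...,0]<6)|(hsv[...,0]>174))&(hsv[...,1]>180)&(hsv[...,2]>50)).astype(np.uint8)
m[:183]=0;m[:,:250]=0;m[:,310:]=0;m[220:]=0
x,y,w,h=cv2.boundingRect(m);print("top bbox",x,y,w,h)
ye=[onplane("top",(u,193),.075)[1] for u in(x,x+w)];print("y rim ext",ye,"front", onplane("top",(x+w/2,y+h),.075))
E
```

```text
shelf top [0.564 0.061 0.216] [ 0.564 -0.235  0.216] scene [0.565 0.051 0.216] [ 0.566 -0.233  0.2  ]
basin top [array([ 0.496, -0.143,  0.07 ]), array([ 0.536, -0.264,  0.07 ]), array([ 0.413, -0.301,  0.07 ]), array([ 0.383, -0.18 ,  0.07 ])]
basin sc [array([ 0.501, -0.148,  0.07 ]), array([ 0.535, -0.269,  0.07 ]), array([ 0.417, -0.303,  0.07 ]), array([ 0.378, -0.188,  0.07 ])]
handles [array([ 0.464, -0.13 ,  0.06 ]), array([ 0.404, -0.146,  0.06 ]), array([ 0.51 , -0.291,  0.06 ]), array([ 0.452, -0.309,  0.06 ])]
lighter [ 0.482 -0.068  0.012] [ 0.418 -0.035  0.012]
scale box [array([0.568, 0.278, 0.05 ]), array([0.534, 0.136, 0.05 ]), array([0.395, 0.169, 0.05 ]), array([0.431, 0.312, 0.05 ])]
pan [0.48279978 0.22853806 0.08322761] [0.48300456 0.2284854  0.0832355 ]
cup scene bbox 245 209 23 32
cup [ 0.58380876 -0.05880235] [-1.37114943  1.36964565  1.16591462 -1.26858809]
cup rim in top px800 [[432.7166863  297.13724768]] foot front [[433.4832678  317.35211234]]
top bbox 266 186 25 18
y rim ext [np.float64(-0.030217535400806635), np.float64(-0.09489293084175333)] front [ 0.54740836 -0.06146931  0.075     ]
```

Emit:
servo_tool --pt "-3.5 -2.8 -1 0 0 -0.11 100" --pt "-7 -5.6 -2 0 0 -0.22 100" --pt "-10.5 -8.4 -3 0 0 -0.33 100" --pt "-14 -11.2 -4 0 0 -0.44 100" --pt "-17.5 -14 -5 0 0 -0.55 100"

```text
clock: 0.6
tcp_pos: [0.278, -0.408, 0.2553]
orientation: [-180.0, 0.0, -40.6]
force: [0.2, -0.1, 0.3]
gripper_width: 0.0939
```

```bash
cat >> h.py <<'E'
from scipy.spatial.transform import Rotation as Ro
def pose():
    s=manip.sense(); return np.array(s["tcp_pos"]),Ro.from_euler("xyz",s["orientation"],degrees=True),s
def R_of(z,x):
    z=np.array(z,float);z/=np.linalg.norm(z);x=np.array(x,float);x-=z*(x@z);x/=np.linalg.norm(x)
    return Ro.from_matrix(np.c_[x,np.cross(z,x),z])
def delta(p,R,p2,R2):
    sh=R.inv().apply(np.array(p2)-p)*100; rv=(R.inv()*R2).as_rotvec()
    n=int(np.ceil(max(np.linalg.norm(sh)/5,np.degrees(np.linalg.norm(rv))/8.59)))
    print("shift",sh.round(2),"turn",rv.round(3),"rows",n)
    return sh,rv
E
python3 - <<'E'
from h import *
p,R,s=pose();print(s["clock"],p.round(4),s["orientation"].round(2),s["qpos"].round(2))
delta(p,R,[.40,-.10,.33],R_of([0,0,-1],[1,0,0]))
E
```

```text
0.6 [ 0.278  -0.408   0.2553] [-1.7997e+02  4.0000e-02 -4.0560e+01] [-6.8920e+01 -9.7600e+00  1.0851e+02  1.0000e-02  8.1300e+01 -2.8360e+01]
shift [-10.76 -31.34  -7.45] turn [-0.001  0.    -0.708] rows 7
```

Emit:
servo_tool --pt "-1.5 -4.5 -1.1 0 0 -0.1 100" --pt "-3.1 -9 -2.1 0 0 -0.2 100" --pt "-4.6 -13.4 -3.2 0 0 -0.3 100" --pt "-6.1 -17.9 -4.3 0 0 -0.4 100" --pt "-7.7 -22.4 -5.3 0 0 -0.5 100"

```text
clock: 1.1
tcp_pos: [0.3659, -0.1882, 0.3087]
orientation: [180.0, -0.0, -12.0]
force: [0.7, -0.6, 0.2]
gripper_width: 0.094
```

Emit:
servo_tool --pt "0.8 -4.6 -1 0 0 -0.1 100" --pt "1.6 -9.3 -2.1 0 0 -0.2 100" --pt "1.6 -9.3 -2.1 0.1 0 -0.2 100" --pt "1.6 -9.3 -2.1 0.2 0.1 -0.2 100" --pt "1.6 -9.3 -2.1 0.3 0.15 -0.2 100"

```text
clock: 1.6
tcp_pos: [0.4014, -0.101, 0.3298]
orientation: [-163.5, -10.4, -1.8]
force: [-0.3, -0.0, -1.1]
gripper_width: 0.094
```

```bash
python3 - <<'E'
from h import *
p,R,s=pose();print(s["clock"],p.round(4),s["orientation"].round(2),s["qpos"].round(3))
q=np.radians(s["qpos"])
E=lambda a,t:Ro.from_euler(a,t)
for sg in(1,-1):
    W=E("z",q[0])*E("y",q[1]+q[2])*E("z",sg*q[3])*E("y",q[4])*E("z",q[5])
    print(sg,(W.inv()*R).as_rotvec(degrees=True).round(2))
E
```

```text
1.6 [ 0.4014 -0.101   0.3298] [-163.46  -10.36   -1.85] [-43.684 -27.38  115.994  19.162  94.831 -42.296]
1 [  0.   0. 180.]
-1 [-38.94  42.8  167.1 ]
```

```bash
python3 - <<'E'
from h import *
from scipy.optimize import least_squares
Q=np.radians([[-82.2821784,14.0806972,89.3150998,-.000938,76.7011331,-9.97431],[-68.92,-9.76,108.51,.01,81.30,-28.36],[-43.684,-27.38,115.994,19.162,94.831,-42.296]])
P=np.array([[.19747651,-.61873106,.2044756],[.278,-.408,.2553],[.4014,-.101,.3298]])
E=lambda a,t:Ro.from_euler(a,t)
def fk(k,q):
    y0,d1,a2,d4,d6,y5,o3=k
    A=E("y",q[1]+q[2]);W=A*E("z",q[3])
    return E("z",q[0]).apply([0,y0,d1]+E("y",q[1]).apply([0,0,a2])+A.apply([o3,0,d4])+W.apply([0,y5,0])+(W*E("y",q[4])).apply([0,0,d6]))
f=lambda k:np.r_[np.concatenate([fk(k,q)-p for q,p in zip(Q,P)])*1000,(np.array(k)-[.0,.18,.42,.4,.25,.0,0])*[0,5,5,5,5,0,20]]
r=least_squares(f,[0.1,.2,.42,.4,.25,0,0]);print(r.x.round(4),r.fun.round(2))
E
```

```text
[ 1.130e-01  2.685e-01  4.172e-01  5.676e-01  2.798e-01 -4.000e-04
  5.900e-02] [ 0.    0.15  0.05  0.15 -0.33 -0.04 -0.19  0.12 -0.01  0.    0.44 -0.01
  0.84  0.15 -0.    1.18]
```

```bash
cat >> h.py <<'E'
K=dict(y0=.113,d1=.2685,a2=.4172,d4=.5676,d6=.2798,o3=.059)
LO=np.array([-179.41,-58.25,7.25,-54.29,11.92,-157.13]);HI=np.array([179.41,129.5,145.43,234.29,165.04,157.13])
def ik(p,R):
    w=np.array(p)-R.apply([0,0,K["d6"]]); r2=w[0]**2+w[1]**2-K["y0"]**2
    if r2<0: return None
    r=np.sqrt(r2); q1=np.arctan2(w[1],w[0])-np.arctan2(K["y0"],r)
    z=w[2]-K["d1"]; L=np.hypot(K["d4"],K["o3"]); e=np.arctan2(K["o3"],K["d4"])
    c=(r*r+z*z-K["a2"]**2-L*L)/(2*K["a2"]*L)
    if abs(c)>1: return None
    t=np.arccos(c); q2=np.arctan2(r,z)-np.arctan2(L*np.sin(t),K["a2"]+L*np.cos(t)); q3=t-e
    W=(Ro.from_euler("z",q1)*Ro.from_euler("y",q2+q3)).inv()*R*Ro.from_euler("z",np.pi)
    q=np.degrees([q1,q2,q3,*W.as_euler("ZYZ")])
    q[3]=(q[3]+54.3)%360-54.3; q[5]=(q[5]+180)%360-180
    return q
def marg(q): return -99 if q is None else min((q-LO).min(),(HI-q).min())
E
cat > plan.py <<'E'
from h import *
print(ik(*pose()[:2]),pose()[2]["qpos"])
cup=np.array([.581,-.061,.045]);res=[]
BC=np.array([.458,-.225,0])
box=np.array([[sx*.0885,sy*.0375,-.019-d] for sx in(-1,1) for sy in(-1,1) for d in(.078,.2)]+[[sx*.06,sy*.012,d] for sx in(-1,1) for sy in(-1,1) for d in(0,-.09)])
def grasp(a,psi,j):
    a,psi=np.radians([a,psi]);z=np.array([np.cos(a)*np.cos(psi),np.cos(a)*np.sin(psi),-np.sin(a)])
    return R_of(z,j*np.array([-np.sin(psi),np.cos(psi),0]))
tip=lambda R,g:g+R.apply([0,0,.019])
for a in(15,20,25,30,40,50,60):
  for psi in(0,-10,-20,-30):
    for j in(1,-1):
      R=grasp(a,psi,j);q=ik(tip(R,cup),R);m=marg(q)
      if j==1 or m>3: print(a,psi,j,round(m,1),None if q is None else q.round(0))
      if m<4: continue
      best=[]
      for g in range(-180,180,15):
        for b in range(-180,180,15):
          mm=99;zz=9
          for T in range(0,141,20):
            C=Ro.from_rotvec(np.radians(T)*np.array([np.cos(np.radians(b)),np.sin(np.radians(b)),0]))*Ro.from_euler("z",g,degrees=True)
            Rt=C*R; M=BC+[0,0,.13 if T>60 else .19]
            gp=M-C.apply([0,0,.030]);p=tip(Rt,gp);qq=ik(p,Rt)
            mm=min(mm,marg(qq))
            if mm<4: break
            if T and np.abs(qq-ql).max()>60: mm=-5;break
            ql=qq
            zz=min(zz,(Rt.apply(box)+p)[:,2].min())
          if mm>=4 and zz>.08: best.append((round(zz,3),round(mm,1),g,b,qq.round(0)))
      best.sort(key=lambda t:-min(t[0],.12)*1000-t[1])
      for t in best[:3]: print("   pour",t)
E
python3 plan.py
```

```text
[-43.73268619 -27.3677707  115.9945209   19.15931445  94.83555943
 -42.34626978] [-43.68359118 -27.37961455 115.99413798  19.16239219  94.83099949
 -42.29571518]
15 0 1 9.2 [-30.  21. 136. 144.  56. 104.]
   pour (np.float64(0.105), np.float64(10.0), -165, -75, array([-66.,  -4., 135.,  76.,  67., -37.]))
   pour (np.float64(0.09), np.float64(18.9), -180, -75, array([-67.,   6., 127.,  67.,  79., -31.]))
   pour (np.float64(0.09), np.float64(12.1), -165, -60, array([-65.,  13., 118.,  59.,  89., -35.]))
15 0 -1 9.2 [-30.  21. 136. 144.  56. -76.]
   pour (np.float64(0.105), np.float64(8.4), 30, 120, array([-20.,  30.,  94., -46., 104.,  49.]))
   pour (np.float64(0.105), np.float64(8.3), 15, 105, array([-24.,  34.,  89., -38., 112.,  55.]))
   pour (np.float64(0.09), np.float64(17.5), 30, 105, array([-28.,  37.,  84., -29., 119.,  53.]))
15 -10 1 9.0 [-23.  21. 136. 164.  53.  96.]
   pour (np.float64(0.095), np.float64(15.9), -165, -75, array([-67.,   3., 130.,  70.,  75., -33.]))
   pour (np.float64(0.1), np.float64(7.3), -150, -75, array([-65.,  -7., 138.,  80.,  63., -39.]))
   p
[... 11217 characters left out ...]
t64(0.081), np.float64(9.1), 0, 90, array([-27.,  52.,  78., -45., 141.,  57.]))
   pour (np.float64(0.081), np.float64(8.9), -45, 45, array([-41.,  53.,  77.,   8., 150.,  96.]))
50 -10 1 -3.1 [ -20.    5.  129.   47.    9. -145.]
50 -20 1 -5.6 [-16.   6. 128. -24.   6. -63.]
50 -30 1 -67.9 [-12.   8. 127. 302.  14. -19.]
60 0 1 12.1 [ -22.    6.  124.   28.   24. -135.]
60 0 -1 12.1 [-22.   6. 124.  28.  24.  45.]
60 -10 1 8.6 [ -19.    6.  124.   13.   20. -110.]
60 -10 -1 8.6 [-19.   6. 124.  13.  20.  70.]
60 -20 1 7.9 [-16.   7. 123.  -5.  20. -82.]
60 -20 -1 7.9 [-16.   7. 123.  -5.  20.  98.]
60 -30 1 10.5 [-13.   8. 122. -22.  22. -55.]
60 -30 -1 10.5 [-13.   8. 122. -22.  22. 125.]
```

```bash
cat > plan2.py <<'E'
from h import *
cup=np.array([.581,-.061,.045]);BC=np.array([.458,-.225,0]);SC=np.array([.482,.228,.083+.045])
def grasp(a,psi,j):
    a,psi=np.radians([a,psi]);z=np.array([np.cos(a)*np.cos(psi),np.cos(a)*np.sin(psi),-np.sin(a)])
    return R_of(z,j*np.array([-np.sin(psi),np.cos(psi),0]))
tip=lambda R,g:g+R.apply([0,0,.019])
L=np.linspace
box=np.array([[sx*.0885,sy*.0375,-.019-d] for sx in(-1,0,1) for sy in(-1,1) for d in(.078,.12,.16)]+[[sx*.06,sy*.012,-d] for sx in(-1,1) for sy in(-1,1) for d in(0,.05,.09)]+[[.055*np.cos(t),.055*np.sin(t),-d] for t in L(0,5.5,8) for d in(.18,.23,.3)])
def clear(p,R,q,r=.06):
    X=R.apply(box)+p
    w=p-R.apply([0,0,K["d6"]]);z1=Ro.from_euler("z",q[0],degrees=True)
    el=z1.apply(np.array([0,K["y0"],K["d1"]])+Ro.from_euler("y",q[1],degrees=True).apply([0,0,K["a2"]]))
    F=w+(el-w)*L(0,1,9)[:,None]
    c=9
    for Y,rr in((X,0),(F,r)):
        inb=(np.abs(Y[:,0]-.458)<.1+rr)&(np.abs(Y[:,1]+.225)<.1+rr)
        ins=(np.abs(Y[:,0]-.482)<.08+rr)&(np.abs(Y[:,1]-.226)<.08+rr)
        c=min(c,(Y[:,2]-rr-np.where(inb,.072,np.where(ins,.09,.0))).min())
        sh=(Y[:,0]>.555-rr)&(np.abs(Y[:,1]+.087)<.16+rr)
        if sh.any(): c=min(c,np.where(sh,Y[:,2]-rr-.31,9).min())
    return c
def main():
  out=[]
  for a in(15,20,25,30,40,50):
   for psi in(10,0,-10,-20,-25):
    for j in(1,-1):
      R=grasp(a,psi,j)
      if marg(ik(tip(R,cup),R))<5: continue
      for g in range(-180,180,15):
        for b in range(-180,180,15):
          mm=99;cc=9;ql=None
          for T in(0,20,40,60,80,100,120,135):
            C=Ro.from_rotvec(np.radians(T)*np.array([np.cos(np.radians(b)),np.sin(np.radians(b)),0]))*Ro.from_euler("z",g,degrees=True)
            Rt=C*R; M=BC+[0,0,.135 if T>60 else .19]
            p=tip(Rt,M-C.apply([0,0,.030]));qq=ik(p,Rt);mm=min(mm,marg(qq))
            if mm<4: break
            if T and np.abs(qq-ql).max()>60: mm=-5;break
            ql=qq
            cc=min(cc,clear(p,Rt,qq))
            if cc<.005: break
          if mm>=4 and cc>=.005: out.append((round(cc,3),round(mm,1),a,psi,j,g,b,qq.round(0)))
  out.sort(key=lambda t:-min(t[0],.025)*1000-t[1])
  print(len(out))
  for t in out[:14]: print(*t)
if __name__=="__main__": main()
E
python3 plan2.py
```

```text
9
0.021 10.0 50 0 -1 -60 15 [-54.  44.  90.  44. 133. 109.]
0.012 7.5 50 10 -1 -45 30 [-51.  47.  87.  38. 138.  99.]
0.007 10.0 50 10 -1 -60 15 [-56.  43.  93.  49. 131. 104.]
0.007 10.0 50 0 -1 -60 0 [-61.  39. 102.  60. 122. 103.]
0.012 4.3 40 10 1 -60 15 [-57.  38.  96.  46. 124. -76.]
0.012 4.3 40 10 -1 -60 15 [-57.  38.  96.  46. 124. 104.]
0.008 7.1 15 10 1 105 -120 [-67.  -6. 138.  84.  63. -12.]
0.008 7.1 15 -20 1 135 -120 [-67.  -6. 138.  84.  63. -12.]
0.007 7.1 50 0 -1 -30 30 [-52.  46.  88.  41. 137.  97.]
```

```bash
cat > plan3.py <<'E'
from plan2 import *
out=[]
for a in(46,50,54,58):
   for psi in(-5,0,5,10):
      R=grasp(a,psi,-1);mg=marg(ik(tip(R,cup),R))
      if mg<4: continue
      for g in range(-100,0,10):
        for b in range(-30,80,10):
          for h in(.135,.15):
            mm=99;cc=9;ql=None
            for T in(0,20,40,60,80,100,120,135):
              C=Ro.from_rotvec(np.radians(T)*np.array([np.cos(np.radians(b)),np.sin(np.radians(b)),0]))*Ro.from_euler("z",g,degrees=True)
              Rt=C*R; M=BC+[0,0,h if T>60 else .19]
              p=tip(Rt,M-C.apply([0,0,.030]));qq=ik(p,Rt);mm=min(mm,marg(qq))
              if mm<4: break
              if T and np.abs(qq-ql).max()>60: mm=-5;break
              ql=qq
              cc=min(cc,clear(p,Rt,qq))
              if cc<.005: break
            if mm>=4 and cc>=.005: out.append((round(cc,3),round(mm,1),round(mg,1),a,psi,g,b,h,qq.round(0)))
out.sort(key=lambda t:-min(t[0],.03)*1000-min(t[1],10)-2*min(t[2],8))
print(len(out))
for t in out[:10]: print(*t)
E
python3 plan3.py
```

```text
148
0.036 11.2 9.7 50 5 -60 20 0.15 [-52.  44.  89.  41. 136. 109.]
0.041 10.0 14.0 50 10 -70 20 0.15 [-51.  44.  87.  39. 137. 111.]
0.032 10.0 14.0 50 10 -60 20 0.15 [-53.  43.  90.  44. 135. 106.]
0.033 13.1 10.8 54 5 -60 20 0.15 [-52.  46.  88.  43. 139. 109.]
0.039 14.4 14.5 54 10 -70 20 0.15 [-51.  46.  87.  40. 140. 112.]
0.036 9.4 10.1 46 5 -60 20 0.15 [-53.  42.  89.  40. 134. 108.]
0.039 14.4 7.1 54 0 -60 20 0.15 [-51.  46.  87.  40. 140. 112.]
0.032 8.1 14.0 50 10 -50 30 0.15 [-50.  45.  86.  36. 140. 102.]
0.031 8.0 14.7 46 10 -60 20 0.15 [-54.  41.  91.  42. 132. 106.]
0.028 10.0 14.0 50 10 -70 10 0.15 [-57.  41.  95.  50. 130. 109.]
```

```bash
cat >> h.py <<'E'
def rows(wps,g=100,p=None,R=None):
    """wps: list of (pos,Rot) one per row; prints calls of 5 rows, frames tracked with the rounded numbers"""
    if p is None: p,R,_=pose()
    for i in range(0,len(wps),5):
        out=[]
        for P,Q in wps[i:i+5]:
            sh=(R.inv().apply(np.array(P)-p)*100).round(1)+0.;rv=(R.inv()*Q).as_rotvec().round(2)+0.
            out.append([*map(float,sh),*map(float,rv),g])
        print(out); p=p+R.apply(sh/100);R=R*Ro.from_rotvec(rv)
    return p,R
def line(p,R,p2,R2,n):
    rv=(R.inv()*R2).as_rotvec()
    return [(p+(np.array(p2)-p)*k/n,R*Ro.from_rotvec(rv*k/n)) for k in range(1,n+1)]
E
python3 - <<'E'
from plan2 import *
p,R,_=pose();G=grasp(50,10,-1);tg=tip(G,cup);pre=tg-G.apply([0,0,.13])
print("grasp q",ik(tg,G).round(0),clear(tg,G,ik(tg,G)));print("pre q",ik(pre,G).round(0),pre)
n=int(np.ceil(max(np.degrees((R.inv()*G).magnitude())/8.2,np.linalg.norm(pre-p)/.045)));print(n)
w=line(p,R,pre,G,n)
for P,Q in w: q=ik(P,Q);print(P.round(3),q.round(0),round(marg(q)),round((Q.apply(box)+P)[:,2].min(),3))
rows(w)
E
```

```text
grasp q [-28.   6. 128.  64.  26.  -2.] -0.28726829573549906
pre q [-36. -20. 138.  44.  42.  15.] [ 0.51073453 -0.0733897   0.13003093]
10
[ 0.412 -0.098  0.31 ] [-44. -27. 118.  22.  91. -36.] 27 0.295
[ 0.423 -0.095  0.29 ] [-45. -27. 121.  25.  87. -30.] 24 0.274
[ 0.434 -0.093  0.27 ] [-45. -27. 124.  27.  83. -25.] 22 0.254
[ 0.445 -0.09   0.25 ] [-45. -27. 126.  30.  78. -19.] 19 0.234
[ 0.456 -0.087  0.23 ] [-44. -27. 129.  32.  73. -13.] 17 0.214
[ 0.467 -0.084  0.21 ] [-43. -27. 131.  34.  68.  -7.] 14 0.195
[ 0.478 -0.082  0.19 ] [-42. -26. 133.  37.  62.  -2.] 12 0.176
[ 0.489 -0.079  0.17 ] [-41. -25. 135.  39.  56.   4.] 10 0.158
[ 0.5   -0.076  0.15 ] [-39. -23. 137.  42.  49.  10.] 9 0.14
[ 0.511 -0.073  0.13 ] [-36. -20. 138.  44.  42.  15.] 8 0.122
[[0.7, 0.3, 2.2, 0.02, 0.05, 0.13, 100], [1.4, 0.6, 4.3, 0.04, 0.1, 0.25, 100], [2.1, 1.0, 6.5, 0.07, 0.15, 0.38, 100], [2.8, 1.3, 8.6, 0.09, 0.2, 0.51, 100], [3.5, 1.6, 10.8, 0.11, 0.26, 0.64, 100]]
[[0.3, 0.2, 2.3, 0.02, 0.05, 0.12, 100], [0.6, 0.4, 4.5, 0.04, 0.1, 0.25, 100], [0.9, 0.7, 6.8, 0.06, 0.15, 0.38, 100], [1.2, 0.9, 9.1, 0.09, 0.2, 0.5, 100], [1.5, 1.1, 11.3, 0.11, 0.25, 0.63, 100]]
```

Emit:
servo_tool --pt "0.7 0.3 2.2 0.02 0.05 0.13 100" --pt "1.4 0.6 4.3 0.04 0.1 0.25 100" --pt "2.1 1.0 6.5 0.07 0.15 0.38 100" --pt "2.8 1.3 8.6 0.09 0.2 0.51 100" --pt "3.5 1.6 10.8 0.11 0.26 0.64 100"

```text
clock: 2.1
tcp_pos: [0.4552, -0.0895, 0.2282]
orientation: [-149.9, -9.3, -42.6]
force: [-0.3, 0.4, -0.9]
gripper_width: 0.094
```

Emit:
servo_tool --pt "0.3 0.2 2.3 0.02 0.05 0.12 100" --pt "0.6 0.4 4.5 0.04 0.1 0.25 100" --pt "0.9 0.7 6.8 0.06 0.15 0.38 100" --pt "1.2 0.9 9.1 0.09 0.2 0.5 100" --pt "1.5 1.1 11.3 0.11 0.25 0.63 100"

```text
clock: 2.6
tcp_pos: [0.5097, -0.0757, 0.1283]
orientation: [-140.2, 0.0, -80.4]
force: [0.1, 0.3, -0.2]
gripper_width: 0.0941
```

```bash
python3 - <<'E'
from plan2 import *
p,R,s=pose();print(p,s["qpos"].round(2),s["force"].round(1));q=ik(p,R);print(q.round(2))
G=grasp(50,10,-1);delta(p,R,tip(G,cup),G)
im=snap("wrist","w1");cv2.imwrite("pics/w1b.png",cv2.resize(im[:,:,::-1],(640,480)))
c=cal("wrist");pr=proj("wrist",[[*cup[:2],.075],[*cup[:2],0],[cup[0]-.034,cup[1],.075],[cup[0],cup[1]+.034,.075],[cup[0],cup[1]-.034,.075]],c)*1.25;print(pr.round(0))
E
```

```text
[ 0.50965131 -0.07565963  0.12830684] [-36.43 -19.54 137.58  44.53  41.13  14.97] [ 0.1  0.3 -0.2]
[-36.48 -20.2  138.    44.35  41.33  15.18]
shift [-0.26 -0.26 12.96] turn [ 0.003 -0.004 -0.006] rows 3
[[322. 222.]
 [322. 258.]
 [315. 262.]
 [280. 216.]
 [365. 229.]]
```

View pics/w1b.png

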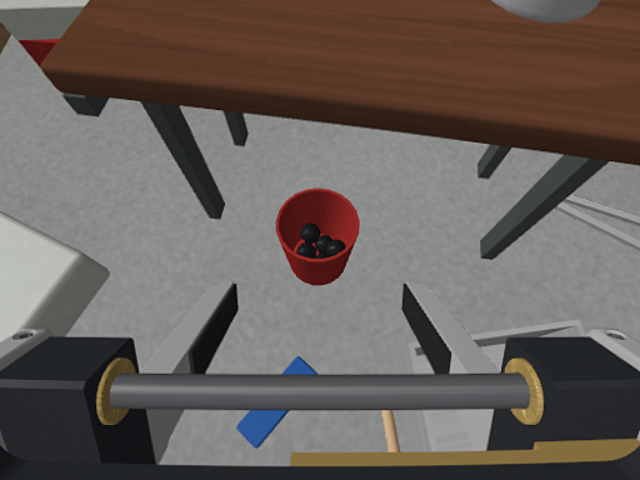

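The wrist view shows the cup rim centred at about (318,223) in the 640 px image, all six coals low inside. The fingers' midline is at about 320, so it's aligned within 2 mm.

Emit:
servo_tool --pt "-0.1 -0.1 3.5 0 0 0 100" --pt "-0.2 -0.2 7 0 0 0 100" --pt "-0.3 -0.3 10 0 0 0 100" --pt "-0.3 -0.3 12 0 0 0 100" --pt "-0.3 -0.3 13 0 0 0 100"

```text
clock: 3.15
tcp_pos: [0.594, -0.0575, 0.0304]
orientation: [-140.3, -0.0, -79.9]
force: [-0.1, 0.6, -0.6]
gripper_width: 0.0938
```

Emit:
servo_tool --pt "0 0 0 0 0 0 60" --pt "0 0 0 0 0 0 50" --pt "0 0 0 0 0 0 50" --pt "0 0 0 0 0 0 50" --pt "0 0 0 0 0 0 50" --force 30

```text
clock: 3.65
tcp_pos: [0.594, -0.0587, 0.0327]
orientation: [-140.1, -0.2, -80.1]
force: [-2.2, -0.8, 4.3]
gripper_width: 0.0635
```

```bash
python3 - <<'E'
from plan2 import *
p,R,s=pose();print(p,s["orientation"],s["gripper_width"],s["force"].round(1));print((p-R.apply([0,0,.019])).round(4))
im=snap("wrist","w2");cv2.imwrite("pics/w2b.png",cv2.resize(im[:,:,::-1],(512,384)))
E
```

```text
[ 0.5940338  -0.05871608  0.03267103] [-140.10743007   -0.1575954   -80.08813578] 0.06345177781919542 [-2.2 -0.8  4.3]
[ 0.582  -0.0608  0.0472]
```

View pics/w2b.png

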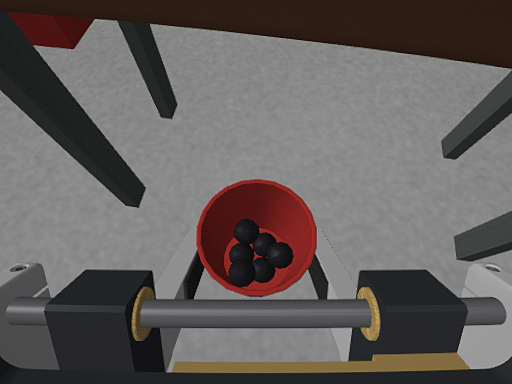

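```bash
python3 - <<'E'
from plan2 import *
p,R,s=pose();np.savez("g.npz",p=p,R=R.as_matrix())
g=p-R.apply([0,0,.019]);C=Ro.from_euler("z",-70,degrees=True)
t=lambda c,R:c+R.apply([0,0,.019])
w=line(p,R,t(np.array([g[0]-.002,g[1],.06]),R),R,2);w+=line(*w[-1],t(np.array([.49,-.06,.16]),R),R,6)
# yaw about cup axis: interpolate cup centre
c0=np.array([.49,-.06,.16]);c1=np.array([.458,-.225,.16]);n=12
for k in range(1,n+1):
    Q=Ro.from_euler("z",-70*k/n,degrees=True)*R;w.append((t(c0+(c1-c0)*k/n,Q),Q))
for P,Q in w: q=ik(P,Q);print(P.round(3),q.round(0),round(marg(q)))
rows(w,50)
E
```

```text
[ 0.593 -0.059  0.039] [-27.   5. 128.  61.  26.   1.] 14
[ 0.592 -0.059  0.045] [-28.   4. 128.  60.  27.   3.] 15
[ 0.577 -0.059  0.062] [-29.  -1. 130.  56.  29.   6.] 15
[ 0.562 -0.058  0.079] [-30.  -5. 132.  53.  31.   9.] 13
[ 0.547 -0.058  0.095] [-31. -10. 134.  49.  33.  12.] 11
[ 0.532 -0.058  0.112] [-32. -15. 136.  46.  36.  15.] 9
[ 0.517 -0.058  0.129] [-33. -20. 138.  44.  39.  18.] 8
[ 0.502 -0.058  0.145] [-35. -25. 139.  41.  43.  20.] 6
[ 0.499 -0.073  0.145] [-35. -26. 140.  39.  40.  27.] 5
[ 0.497 -0.088  0.145] [-35. -27. 140.  35.  37.  34.] 5
[ 0.494 -0.103  0.145] [-34. -27. 141.  31.  34.  42.] 5
[ 0.491 -0.118  0.145] [-34. -28. 141.  25.  31.  52.] 5
[ 0.488 -0.133  0.145] [-33. -27. 141.  18.  29.  63.] 5
[ 0.485 -0.148  0.145] [-32. -26. 140.  10.  27.  75.] 5
[ 0.482 -0.163  0.145] [-32. -25. 139.   1.  26.  89.] 6
[ 0.478 -0.177  0.145] [-31. -24. 138.  -9.  26. 102.] 7
[ 0.475 -0.192  0.145] [-30. -22. 137. -18.  27. 115.] 8
[ 0.471 -0.207  0.145] [-30. -20. 136. -26.  28. 127.] 10
[ 0.468 -0.221  0.145] [-29. -18. 134. -32.  30. 138.] 11
[ 0.464 -0.236  0.145] [-29. -16. 133. -37.  33. 147.] 10
[[0.0, -0.3, -0.6, 0.0, 0.0, 0.0, 50], [0.0, -0.7, -1.1, 0.0, 0.0, 0.0, 50], [-0.3, -0.6, -3.3, 0.0, 0.0, 0.0, 50], [-0.6, -0.5, -5.6, 0.0, 0.0, 0.0, 50], [-0.8, -0.5, -7.8, 0.0, 0.0, 0.0, 50]]
[[-0.3, 0.1, -2.2, 0.0, 0.0, 0.0, 50], [-0.6, 0.2, -4.4, 0.0, 0.0, 0.0, 50], [-0.8, 0.2, -6.7, 0.0, 0.0, 0.0, 50], [0.6, 0.6, -7.0, 0.0, 0.07, 0.08, 50], [2.0, 1.0, -7.3, 0.0, 0.13, 0.16, 50]]
[[1.5, 0.2, -0.2, 0.0, 0.07, 0.07, 50], [3.1, 0.4, -0.3, 0.0, 0.13, 0.15, 50], [4.6, 0.6, -0.5, 0.0, 0.2, 0.23, 50], [6.1, 0.8, -0.6, 0.0, 0.26, 0.31, 50], [7.5, 1.0, -0.8, 0.0, 0.33, 0.39, 50]]
[[1.5, -0.4, 0.3, 0.0, 0.06, 0.07, 50], [2.9, -0.8, 0.6, 0.0, 0.13, 0.15, 50], [4.3, -1.1, 0.9, 0.0, 0.19, 0.23, 50], [5.8, -1.4, 1.2, 0.0, 0.26, 0.31, 50], [7.2, -1.8, 1.5, 0.0, 0.32, 0.39, 50]]
```

Emit:
servo_tool --pt "0.0 -0.3 -0.6 0.0 0.0 0.0 50" --pt "0.0 -0.7 -1.1 0.0 0.0 0.0 50" --pt "-0.3 -0.6 -3.3 0.0 0.0 0.0 50" --pt "-0.6 -0.5 -5.6 0.0 0.0 0.0 50" --pt "-0.8 -0.5 -7.8 0.0 0.0 0.0 50"

```text
clock: 4.2
tcp_pos: [0.5453, -0.0574, 0.0944]
orientation: [-140.3, -0.0, -80.0]
force: [0.5, 0.2, -1.9]
gripper_width: 0.0642
```

Emit:
servo_tool --pt "-0.3 0.1 -2.2 0.0 0.0 0.0 50" --pt "-0.6 0.2 -4.4 0.0 0.0 0.0 50" --pt "-0.8 0.2 -6.7 0.0 0.0 0.0 50" --pt "0.6 0.6 -7.0 0.0 0.07 0.08 50" --pt "2.0 1.0 -7.3 0.0 0.13 0.16 50"

```text
clock: 4.7
tcp_pos: [0.4958, -0.0875, 0.1446]
orientation: [-140.2, 0.0, -92.1]
force: [-0.7, -0.4, -2.5]
gripper_width: 0.064
```

Emit:
servo_tool --pt "1.5 0.2 -0.2 0.0 0.07 0.07 50" --pt "3.1 0.4 -0.3 0.0 0.13 0.15 50" --pt "4.6 0.6 -0.5 0.0 0.2 0.23 50" --pt "6.1 0.8 -0.6 0.0 0.26 0.31 50" --pt "7.5 1.0 -0.8 0.0 0.33 0.39 50"

```text
clock: 5.2
tcp_pos: [0.4806, -0.1597, 0.1429]
orientation: [-140.4, -0.1, -120.5]
force: [-0.9, -0.1, -2.3]
gripper_width: 0.064
```

Emit:
servo_tool --pt "1.5 -0.4 0.3 0.0 0.06 0.07 50" --pt "2.9 -0.8 0.6 0.0 0.13 0.15 50" --pt "4.3 -1.1 0.9 0.0 0.19 0.23 50" --pt "5.8 -1.4 1.2 0.0 0.26 0.31 50" --pt "7.2 -1.8 1.5 0.0 0.32 0.39 50"

```text
clock: 5.7
tcp_pos: [0.4645, -0.2337, 0.1433]
orientation: [-140.3, 0.0, -149.4]
force: [0.2, -0.3, -2.2]
gripper_width: 0.0636
```

```bash
python3 - <<'E'
from plan2 import *
p,R,s=pose();print(s["clock"],p.round(3),s["gripper_width"],s["force"].round(1),s["qpos"].round(0));R0=Ro.from_matrix(np.load("g.npz")["R"])
D=R*R0.inv();print("cup axis",D.apply([0,0,1]).round(3),"cup grasp",(p-R.apply([0,0,.019])).round(3))
b=np.radians(20);ax=np.array([np.cos(b),np.sin(b),0]);BM=np.array([.458,-.225,.19])
D0=Ro.from_euler("z",-70,degrees=True)
w=[]
Ts=np.arange(7,141,7)
for T in Ts:
    f=min(1,T/70);C=Ro.from_rotvec(np.radians(T)*ax)*D0;M=BM-[0,0,.04*f]
    Q=C*R0;P=M-C.apply([0,0,.030])+Q.apply([0,0,.019]);w.append((P,Q))
    q=ik(P,Q);print(T,P.round(3),q.round(0),round(marg(q)),round(clear(P,Q,q),3))
rows(w,50)
E
```

```text
5.7 [ 0.465 -0.234  0.143] 0.06364622006607405 [ 0.2 -0.3 -2.2] [-29. -15. 133. -37.  32. 147.]
cup axis [-0.001 -0.004  1.   ] cup grasp [ 0.458 -0.223  0.158]
7 [ 0.462 -0.23   0.14 ] [-31. -15. 130. -24.  37. 135.] 15 0.061
14 [ 0.46  -0.225  0.136] [-33. -14. 128. -14.  42. 126.] 17 0.056
21 [ 0.458 -0.22   0.132] [-36. -12. 125.  -7.  48. 119.] 20 0.053
28 [ 0.456 -0.215  0.129] [-38.  -9. 123.  -1.  54. 114.] 23 0.05
35 [ 0.455 -0.21   0.127] [-40.  -7. 120.   4.  60. 111.] 25 0.048
42 [ 0.453 -0.205  0.125] [-41.  -3. 117.   7.  66. 108.] 28 0.046
49 [ 0.451 -0.2    0.124] [-43.   0. 114.  10.  72. 106.] 31 0.042
56 [ 0.45  -0.196  0.123] [-44.   4. 111.  13.  77. 105.] 34 0.039
63 [ 0.448 -0.192  0.123] [-46.   8. 108.  15.  83. 103.] 37 0.037
70 [ 0.447 -0.189  0.123] [-47.  12. 106.  17.  89. 103.] 40 0.036
77 [ 0.446 -0.186  0.128] [-48.  15. 103.  19.  95. 102.] 43 0.039
84 [ 0.445 -0.184  0.133] [-49.  19. 100.  21. 100. 102.] 45 0.043
91 [ 0.445 -0.182  0.139] [-49.  23.  98.  23. 106. 103.] 48 0.047
98 [ 0.444 -0.181  0.144] [-50.  27.  95.  25. 112. 103.] 50 0.052
105
[... 554 characters left out ...]
, -0.06, 0.06, 50], [-0.4, 3.1, -0.4, -0.6, -0.07, 0.08, 50]]
[[0.0, 0.5, 0.1, -0.12, -0.02, 0.01, 50], [-0.1, 1.0, 0.2, -0.24, -0.04, 0.02, 50], [-0.1, 1.4, 0.2, -0.36, -0.05, 0.03, 50], [-0.2, 1.8, 0.2, -0.48, -0.07, 0.05, 50], [-0.2, 2.2, 0.1, -0.6, -0.08, 0.06, 50]]
[[-0.1, 0.4, -0.3, -0.12, -0.02, 0.01, 50], [-0.2, 0.9, -0.6, -0.24, -0.04, 0.02, 50], [-0.3, 1.3, -1.0, -0.36, -0.05, 0.04, 50], [-0.4, 1.7, -1.4, -0.48, -0.07, 0.05, 50], [-0.5, 2.0, -1.8, -0.6, -0.08, 0.06, 50]]
[[-0.1, 0.5, -0.3, -0.12, -0.02, 0.02, 50], [-0.2, 0.9, -0.6, -0.24, -0.04, 0.03, 50], [-0.3, 1.3, -1.0, -0.36, -0.05, 0.04, 50], [-0.4, 1.7, -1.4, -0.48, -0.07, 0.05, 50], [-0.5, 2.0, -1.9, -0.6, -0.09, 0.07, 50]]
```

```bash
python3 - <<'E'
from plan2 import *
p,R,s=pose();R0=Ro.from_matrix(np.load("g.npz")["R"])
b=np.radians(20);ax=np.array([np.cos(b),np.sin(b),0]);BM=np.array([.458,-.225,.19])
D0=Ro.from_euler("z",-70,degrees=True)
w=[];Ts=[8,16,24,32,40,48,56,62,67,72,76,80,84,88,92,96,100,104,108,112,116,120,127,134,140]
for T in Ts:
    f=min(1,T/70);C=Ro.from_rotvec(np.radians(T)*ax)*D0;M=BM+np.array([-.008,.022,-.052])*f
    Q=C*R0;P=M-C.apply([0,0,.030])+Q.apply([0,0,.019]);w.append((P,Q))
    q=ik(P,Q)
    if T%20==0 or T==72:print(T,P.round(3),q.round(0),round(marg(q)),round(clear(P,Q,q),3))
rows(w,50)
E
```

```text
40 [ 0.449 -0.193  0.118] [-40.  -5. 120.   6.  63. 110.] 26 0.04
72 [ 0.439 -0.166  0.113] [-46.  11. 108.  18.  89. 103.] 37 0.025
80 [ 0.438 -0.163  0.118] [-47.  16. 105.  21.  95. 102.] 41 0.029
100 [ 0.436 -0.159  0.134] [-49.  27.  98.  26. 111. 103.] 47 0.041
120 [ 0.437 -0.16   0.15 ] [-50.  37.  93.  32. 125. 106.] 40 0.044
140 [ 0.439 -0.167  0.164] [-51.  46.  90.  40. 139. 111.] 26 0.021
[[0.0, 0.9, -0.1, -0.13, -0.01, 0.02, 50], [-0.2, 2.0, -0.2, -0.27, -0.03, 0.04, 50], [-0.4, 3.0, -0.3, -0.41, -0.05, 0.05, 50], [-0.5, 4.0, -0.6, -0.55, -0.07, 0.07, 50], [-0.7, 4.9, -0.8, -0.68, -0.09, 0.09, 50]]
[[-0.1, 0.8, 0.3, -0.14, -0.01, 0.01, 50], [-0.1, 1.6, 0.5, -0.28, -0.03, 0.03, 50], [-0.2, 2.1, 0.6, -0.38, -0.05, 0.04, 50], [-0.3, 2.6, 0.6, -0.47, -0.06, 0.05, 50], [-0.3, 2.9, 0.5, -0.55, -0.07, 0.06, 50]]
[[-0.1, 0.3, -0.1, -0.07, -0.01, 0.01, 50], [-0.1, 0.5, -0.3, -0.14, -0.02, 0.01, 50], [-0.2, 0.8, -0.5, -0.21, -0.03, 0.02, 50], [-0.2, 1.0, -0.7, -0.28, -0.04, 0.03, 50], [-0.3, 1.3, -0.9, -0.35, -0.05, 0.04, 50]]
[[0.0, 0.2, -0.1, -0.07, 0.0, 0.01, 50], [-0.1, 0.5, -0.3, -0.14, -0.01, 0.01, 50], [-0.1, 0.8, -0.5, -0.2, -0.02, 0.02, 50], [-0.2, 1.0, -0.7, -0.27, -0.03, 0.03, 50], [-0.3, 1.3, -0.9, -0.34, -0.04, 0.04, 50]]
[[0.0, 0.2, -0.1, -0.07, -0.01, 0.0, 50], [-0.1, 0.5, -0.3, -0.14, -0.02, 0.01, 50], [-0.2, 1.0, -0.6, -0.26, -0.04, 0.02, 50], [-0.3, 1.4, -1.0, -0.38, -0.05, 0.04, 50], [-0.3, 1.7, -1.4, -0.48, -0.07, 0.05, 50]]
```

Emit:
servo_tool --pt "0.0 0.9 -0.1 -0.13 -0.01 0.02 50" --pt "-0.2 2.0 -0.2 -0.27 -0.03 0.04 50" --pt "-0.4 3.0 -0.3 -0.41 -0.05 0.05 50" --pt "-0.5 4.0 -0.6 -0.55 -0.07 0.07 50" --pt "-0.7 4.9 -0.8 -0.68 -0.09 0.09 50"

```text
clock: 6.2
tcp_pos: [0.4495, -0.193, 0.1194]
orientation: [-179.7, 6.6, -152.2]
force: [0.1, -0.4, -2.2]
gripper_width: 0.064
```

Emit:
servo_tool --pt "-0.1 0.8 0.3 -0.14 -0.01 0.01 50" --pt "-0.1 1.6 0.5 -0.28 -0.03 0.03 50" --pt "-0.2 2.1 0.6 -0.38 -0.05 0.04 50" --pt "-0.3 2.6 0.6 -0.47 -0.06 0.05 50" --pt "-0.3 2.9 0.5 -0.55 -0.07 0.06 50"

```text
clock: 6.7
tcp_pos: [0.4388, -0.1661, 0.1136]
orientation: [148.2, 9.4, -156.6]
force: [-0.2, 1.0, -1.4]
gripper_width: 0.0638
```

Emit:
servo_tool --pt "-0.1 0.3 -0.1 -0.07 -0.01 0.01 50" --pt "-0.1 0.5 -0.3 -0.14 -0.02 0.01 50" --pt "-0.2 0.8 -0.5 -0.21 -0.03 0.02 50" --pt "-0.2 1.0 -0.7 -0.28 -0.04 0.03 50" --pt "-0.3 1.3 -0.9 -0.35 -0.05 0.04 50"

```text
clock: 7.2
tcp_pos: [0.4371, -0.1602, 0.1286]
orientation: [127.7, 9.9, -160.2]
force: [-0.3, -0.4, -2.8]
gripper_width: 0.0635
```

Emit:
servo_tool --pt "0.0 0.2 -0.1 -0.07 0.0 0.01 50" --pt "-0.1 0.5 -0.3 -0.14 -0.01 0.01 50" --pt "-0.1 0.8 -0.5 -0.2 -0.02 0.02 50" --pt "-0.2 1.0 -0.7 -0.27 -0.03 0.03 50" --pt "-0.3 1.3 -0.9 -0.34 -0.04 0.04 50"

```text
clock: 7.7
tcp_pos: [0.4372, -0.1593, 0.1448]
orientation: [107.7, 9.0, -163.3]
force: [-0.5, -0.1, -2.3]
gripper_width: 0.0637
```

Emit:
servo_tool --pt "0.0 0.2 -0.1 -0.07 -0.01 0.0 50" --pt "-0.1 0.5 -0.3 -0.14 -0.02 0.01 50" --pt "-0.2 1.0 -0.6 -0.26 -0.04 0.02 50" --pt "-0.3 1.4 -1.0 -0.38 -0.05 0.04 50" --pt "-0.3 1.7 -1.4 -0.48 -0.07 0.05 50"

```text
clock: 8.2
tcp_pos: [0.4394, -0.1672, 0.1653]
orientation: [79.5, 6.4, -167.4]
force: [-0.0, -0.2, -1.3]
gripper_width: 0.0636
```

Emit:
servo_tool --pt "0 0 0 0.1 0 0 50" --pt "0 0 0 0 0 0 50" --pt "0 0 0 0.1 0 0 50" --pt "0 0 0 0 0 0 50" --pt "0 0 0 0 0 0 50"

```text
clock: 8.7
tcp_pos: [0.4389, -0.1661, 0.164]
orientation: [79.6, 6.3, -167.4]
force: [-0.1, 0.2, -1.2]
gripper_width: 0.0638
```

```bash
python3 - <<'E'
from plan2 import *
p,R,s=pose();print(s["clock"],p.round(3),s["gripper_width"],s["force"].round(1),s["qpos"].round(0));R0=Ro.from_matrix(np.load("g.npz")["R"])
print("cup axis",(R*R0.inv()).apply([0,0,1]).round(3))
snap("scene","s2");snap("top","t2");snap("wrist","w3")
A=[cv2.imread(f"pics/{n}.png") for n in("s2","t2","w3")]
o=proj("scene",[[.458,-.225,.07]])[0].astype(int);t=proj("top",[[.458,-.225,.07]])[0].astype(int)
cr=lambda im,c,r:cv2.resize(im[max(0,c[1]-r):c[1]+r,max(0,c[0]-r):c[0]+r],(400,300))
cv2.imwrite("pics/c2.png",np.hstack([cr(A[0],o,75),cr(A[1],t,75)]))
E
```

```text
8.7 [ 0.439 -0.166  0.164] 0.06377867769968502 [-0.1  0.2 -1.2] [-50.  46.  89.  40. 139. 111.]
cup axis [ 0.219 -0.605 -0.765]
```

View pics/c2.png

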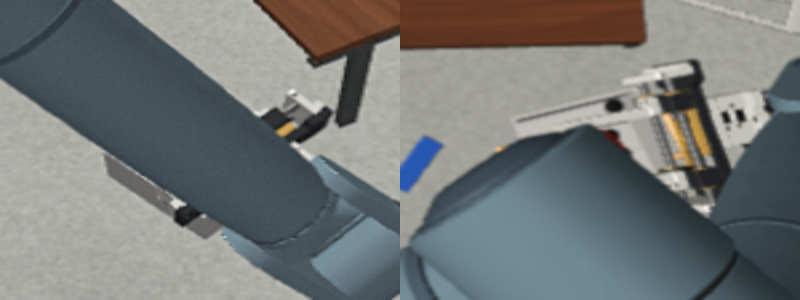

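```bash
python3 - <<'E'
from plan2 import *
p,R,s=pose();R0=Ro.from_matrix(np.load("g.npz")["R"])
b=np.radians(20);ax=np.array([np.cos(b),np.sin(b),0]);BM=np.array([.458,-.225,.19])
D0=Ro.from_euler("z",-70,degrees=True)
w=[]
for T in[150,142,152,144,150]+list(range(142,0,-8))+[0,0]:
    f=min(1,T/70);C=Ro.from_rotvec(np.radians(T)*ax)*D0;M=BM+np.array([-.008,.022,-.052+(.01 if T in(142,144) else 0)])*f
    Q=C*R0;P=M-C.apply([0,0,.030])+Q.apply([0,0,.019]);w.append((P,Q))
    q=ik(P,Q)
    if T%10==0:print(T,P.round(3),q.round(0),round(marg(q)),round(clear(P,Q,q),3))
rows(w,50)
print("place options")
for yw in range(-90,91,15):
    Q=Ro.from_euler("z",yw,degrees=True)*R0
    for h in(.14,.22):
        P=np.array([.482,.228,h])+Q.apply([0,0,.019]);q=ik(P,Q);print(yw,h,None if q is None else (q.round(0),round(marg(q)),round(clear(P,Q,q),3)))
E
```

```text
150 [ 0.441 -0.172  0.171] [-50.  50.  89.  46. 145. 115.] 20 -0.015
150 [ 0.441 -0.172  0.171] [-50.  50.  89.  46. 145. 115.] 20 -0.015
110 [ 0.436 -0.159  0.142] [-50.  32.  95.  29. 118. 104.] 47 0.049
70 [ 0.439 -0.167  0.111] [-46.  10. 109.  18.  87. 103.] 37 0.024
30 [ 0.452 -0.204  0.123] [-38.  -9. 123.   0.  55. 114.] 22 0.044
0 [ 0.464 -0.236  0.145] [-29. -16. 133. -37.  33. 147.] 10 0.066
0 [ 0.464 -0.236  0.145] [-29. -16. 133. -37.  33. 147.] 10 0.066
[[-0.1, 0.6, -0.4, -0.18, -0.02, 0.02, 50], [-0.1, 1.0, 0.1, -0.04, -0.01, 0.0, 50], [-0.1, 0.7, -0.5, -0.21, -0.03, 0.02, 50], [-0.1, 1.2, 0.0, -0.07, -0.01, 0.01, 50], [-0.1, 0.6, -0.4, -0.18, -0.02, 0.02, 50]]
[[0.0, 0.3, 0.6, 0.14, 0.01, -0.02, 50], [0.2, -1.2, 0.4, 0.28, 0.03, -0.03, 50], [0.3, -1.9, 0.4, 0.42, 0.05, -0.05, 50], [0.4, -2.5, 0.4, 0.55, 0.07, -0.06, 50], [0.5, -3.1, 0.2, 0.69, 0.09, -0.08, 50]]
[[0.1, -0.6, 0.3, 0.14, 0.02, -0.01, 50], [0.2, -1.2, 0.4, 0.28, 0.04, -0.03, 50], [0.3, -1.8, 0.5, 0.41, 0.06, -0.04, 50], [0.3, -2.5, 0.4, 0.55, 0.08, -0.06, 50], [0.4, -3.1, 0.3, 0.69, 0.1, -0.07, 50]]
[[0.0
[... 1784 characters left out ...]
(0.028))
30 0.22 (array([  1., -23., 131.,  35.,  44.,  32.]), 14, np.float64(0.108))
45 0.14 (array([ -3., -11., 131.,  48.,  47.,   2.]), 14, np.float64(0.028))
45 0.22 (array([ -3., -19., 128.,  42.,  55.,  12.]), 17, np.float64(0.108))
60 0.14 (array([ -6.,  -6., 127.,  47.,  58., -12.]), 19, np.float64(0.028))
60 0.22 (array([ -6., -13., 124.,  43.,  65.,  -3.]), 22, np.float64(0.108))
75 0.14 (array([ -6.,   0., 121.,  44.,  67., -22.]), 24, np.float64(0.028))
75 0.22 (array([ -6.,  -7., 118.,  42.,  74., -15.]), 27, np.float64(0.108))
90 0.14 (array([ -6.,   6., 115.,  40.,  76., -32.]), 31, np.float64(-0.03))
90 0.22 (array([ -6.,  -0., 112.,  39.,  83., -26.]), 33, np.float64(0.05))
```

Emit:
servo_tool --pt "0 1.5 0 0.1 0 0 50" --pt "0 0 0 -0.04 0 0 50" --pt "0 1.5 0 0.1 0 0 50" --pt "0 0 0 -0.04 0 0 50" --pt "0 1.0 0 0 0 0 50"

```text
clock: 9.35
tcp_pos: [0.4365, -0.1654, 0.1667]
orientation: [78.7, 5.9, -167.5]
force: [-1.9, 1.6, -2.5]
gripper_width: 0.0631
```

```bash
python3 - <<'E'
from plan2 import *
p,R,s=pose();R0=Ro.from_matrix(np.load("g.npz")["R"]);print(s["force"].round(1))
b=np.radians(20);ax=np.array([np.cos(b),np.sin(b),0]);BM=np.array([.458,-.225,.19])
D0=Ro.from_euler("z",-70,degrees=True)
w=[]
for T in list(range(132,0,-8))+[0,0,0]:
    f=min(1,T/70);C=Ro.from_rotvec(np.radians(T)*ax)*D0;M=BM+np.array([-.008,.022,-.042])*f
    Q=C*R0;w.append((M-C.apply([0,0,.030])+Q.apply([0,0,.019]),Q))
rows(w,50)
E
```

```text
[-1.9  1.6 -2.5]
[[-0.2, 0.2, 0.2, 0.15, 0.02, -0.03, 50], [-0.1, -0.5, 0.3, 0.29, 0.04, -0.04, 50], [0.0, -1.1, 0.4, 0.43, 0.06, -0.06, 50], [0.1, -1.7, 0.3, 0.56, 0.07, -0.07, 50], [0.1, -2.4, 0.2, 0.7, 0.09, -0.09, 50]]
[[0.1, -0.6, 0.2, 0.14, 0.02, -0.01, 50], [0.2, -1.2, 0.3, 0.28, 0.04, -0.03, 50], [0.3, -1.8, 0.4, 0.41, 0.06, -0.04, 50], [0.4, -2.4, 0.2, 0.55, 0.08, -0.06, 50], [0.4, -2.8, -0.4, 0.69, 0.1, -0.07, 50]]
[[0.0, -0.7, -0.3, 0.14, 0.02, -0.02, 50], [0.1, -1.4, -0.8, 0.27, 0.03, -0.03, 50], [0.1, -2.1, -1.2, 0.41, 0.05, -0.05, 50], [0.2, -2.8, -1.8, 0.55, 0.07, -0.06, 50], [0.2, -3.5, -2.5, 0.69, 0.09, -0.08, 50]]
[[0.1, -1.0, -0.1, 0.14, 0.02, -0.01, 50], [0.2, -2.1, -0.3, 0.27, 0.04, -0.03, 50], [0.3, -2.6, -0.5, 0.34, 0.05, -0.04, 50], [0.3, -2.6, -0.5, 0.34, 0.05, -0.04, 50], [0.3, -2.6, -0.5, 0.34, 0.05, -0.04, 50]]
```

Emit:
servo_tool --pt "-0.2 0.2 0.2 0.15 0.02 -0.03 50" --pt "-0.1 -0.5 0.3 0.29 0.04 -0.04 50" --pt "0.0 -1.1 0.4 0.43 0.06 -0.06 50" --pt "0.1 -1.7 0.3 0.56 0.07 -0.07 50" --pt "0.1 -2.4 0.2 0.7 0.09 -0.09 50"

```text
clock: 9.85
tcp_pos: [0.4392, -0.1636, 0.1523]
orientation: [121.2, 10.6, -161.5]
force: [0.1, 0.3, -1.6]
gripper_width: 0.0638
```

Emit:
servo_tool --pt "0.1 -0.6 0.2 0.14 0.02 -0.01 50" --pt "0.2 -1.2 0.3 0.28 0.04 -0.03 50" --pt "0.3 -1.8 0.4 0.41 0.06 -0.04 50" --pt "0.4 -2.4 0.2 0.55 0.08 -0.06 50" --pt "0.4 -2.8 -0.4 0.69 0.1 -0.07 50"

```text
clock: 10.35
tcp_pos: [0.4446, -0.1798, 0.1302]
orientation: [161.8, 8.7, -154.8]
force: [1.6, 0.7, -2.0]
gripper_width: 0.0636
```

Emit:
servo_tool --pt "0.0 -0.7 -0.3 0.14 0.02 -0.02 50" --pt "0.1 -1.4 -0.8 0.27 0.03 -0.03 50" --pt "0.1 -2.1 -1.2 0.41 0.05 -0.05 50" --pt "0.2 -2.8 -1.8 0.55 0.07 -0.06 50" --pt "0.2 -3.5 -2.5 0.69 0.09 -0.08 50"

```text
clock: 10.85
tcp_pos: [0.4588, -0.2185, 0.1432]
orientation: [-158.1, 3.6, -150.4]
force: [0.3, 0.2, -1.7]
gripper_width: 0.0637
```

Emit:
servo_tool --pt "0.1 -1.0 -0.1 0.14 0.02 -0.01 50" --pt "0.2 -2.1 -0.3 0.27 0.04 -0.03 50" --pt "0.3 -2.6 -0.5 0.34 0.05 -0.04 50" --pt "0.3 -2.6 -0.5 0.34 0.05 -0.04 50" --pt "0.3 -2.6 -0.5 0.34 0.05 -0.04 50"

```text
clock: 11.35
tcp_pos: [0.4662, -0.2394, 0.1559]
orientation: [-139.1, -0.0, -150.0]
force: [0.5, -0.2, -1.8]
gripper_width: 0.0641
```

```bash
python3 - <<'E'
from plan2 import *
p,R,s=pose();R0=Ro.from_matrix(np.load("g.npz")["R"])
print(s["clock"],p.round(3),s["force"].round(2),s["gripper_width"],"cup axis",(R*R0.inv()).apply([0,0,1]).round(3),(p-R.apply([0,0,.019])).round(3))
A=snap("wrist","w4");B=snap("scene","s4");cv2.imwrite("pics/c4.png",np.hstack([cv2.resize(x[:,:,::-1],(400,300)) for x in(A,B)]))
# plan to scale
w=[];c0=p-R.apply([0,0,.019]);R1=R0
c0=np.array([.458,-.223,.16]);wp=[(np.array([.44,-.10,.20]),-30,6),(np.array([.45,.10,.21]),15,7),(np.array([.482,.228,.19]),45,6)]
y=-70
for c,yy,n in wp:
    for k in range(1,n+1):
        Q=Ro.from_euler("z",y+(yy-y)*k/n,degrees=True)*R0;w.append(((c0+(c-c0)*k/n)+Q.apply([0,0,.019]),Q))
    c0,y=c,yy
w.append(w[-1])
for P,Q in w: q=ik(P,Q);print(P.round(3),q.round(0),round(marg(q)))
rows(w,50)
E
```

```text
11.35 [ 0.466 -0.239  0.156] [ 0.48 -0.16 -1.81] 0.064124505388451 cup axis [-0.011  0.015  1.   ] [ 0.46  -0.229  0.17 ]
[ 0.462 -0.212  0.152] [-29. -20. 135. -31.  32. 136.] 10
[ 0.46  -0.191  0.159] [-29. -25. 138. -22.  31. 123.] 8
[ 0.458 -0.169  0.165] [-30. -30. 140. -13.  31. 109.] 6
[ 0.456 -0.148  0.172] [-30. -34. 142.  -4.  33.  96.] 4
[ 0.454 -0.126  0.179] [-31. -38. 143.   4.  35.  83.] 2
[ 0.451 -0.104  0.185] [-32. -42. 144.  12.  39.  72.] 1
[ 0.453 -0.074  0.187] [-30. -44. 145.  16.  41.  65.] 0
[ 0.455 -0.044  0.188] [-28. -45. 145.  20.  43.  59.] 0
[ 0.456 -0.014  0.19 ] [-26. -45. 145.  23.  45.  53.] 0
[0.458 0.015 0.191] [-24. -44. 145.  26.  47.  48.] 1
[0.459 0.045 0.193] [-22. -43. 144.  29.  48.  43.] 1
[0.46  0.075 0.194] [-19. -42. 143.  31.  49.  38.] 2
[0.461 0.105 0.195] [-16. -39. 142.  33.  50.  33.] 4
[0.466 0.127 0.192] [-14. -36. 140.  35.  50.  29.] 5
[0.471 0.15  0.189] [-12. -32. 139.  37.  50.  24.] 7
[0.475 0.172 0.185] [-10. -28. 137.  39.  50.  20.] 9
[0.48  0.194 0.182] [ -7. -24. 135.  41.  51.  16.] 11
[0.485 0.216 0.179] [ -5. -20. 
[... 289 characters left out ...]
2, -0.3, -0.36, 50], [-4.6, 6.5, -8.6, -0.02, -0.38, -0.44, 50]]
[[-1.8, 0.5, -1.3, 0.0, -0.07, -0.09, 50], [-4.6, 1.3, -2.1, 0.0, -0.14, -0.18, 50], [-7.3, 2.1, -3.0, 0.0, -0.21, -0.27, 50], [-10.1, 3.0, -3.9, 0.0, -0.29, -0.35, 50], [-12.8, 3.8, -4.8, 0.0, -0.36, -0.44, 50]]
[[-3.0, -0.4, 0.2, 0.0, -0.07, -0.08, 50], [-5.9, -0.8, 0.3, 0.0, -0.14, -0.17, 50], [-8.9, -1.2, 0.5, 0.0, -0.21, -0.26, 50], [-11.0, -1.5, 1.2, 0.0, -0.27, -0.32, 50], [-13.2, -1.8, 1.9, 0.0, -0.33, -0.39, 50]]
[[-1.5, -1.1, 1.3, 0.0, -0.05, -0.07, 50], [-3.1, -2.2, 2.6, 0.0, -0.11, -0.13, 50], [-4.6, -3.2, 3.9, 0.0, -0.16, -0.2, 50], [-6.2, -4.2, 5.2, 0.0, -0.22, -0.27, 50], [-6.2, -4.2, 5.2, 0.0, -0.22, -0.27, 50]]
```

View pics/c4.png

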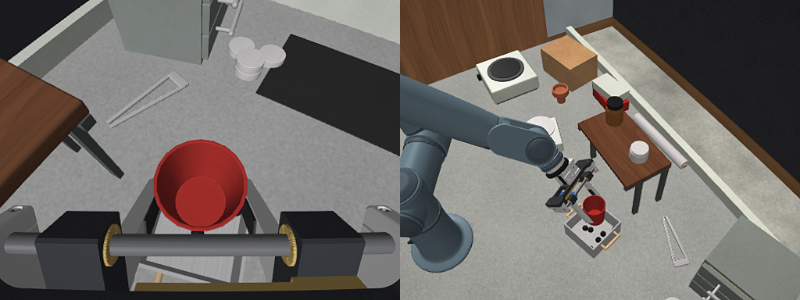

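Wrist half: the cup is empty (floor visible at (200,200)). Scene half: coals in the basin at (600,235), counter clear. I'll re-route farther out to keep joint 3 off its limit.

```bash
python3 - <<'E'
from plan2 import *
p,R,s=pose();R0=Ro.from_matrix(np.load("g.npz")["R"])
w=[]
c0=np.array([.458,-.223,.165]);wp=[(np.array([.483,-.10,.165]),-30,6),(np.array([.483,.10,.175]),15,7),(np.array([.482,.228,.19]),45,6)]
y=-70
for c,yy,n in wp:
    for k in range(1,n+1):
        Q=Ro.from_euler("z",y+(yy-y)*k/n,degrees=True)*R0;w.append(((c0+(c-c0)*k/n)+Q.apply([0,0,.019]),Q))
    c0,y=c,yy
w.append(w[-1])
print([round(marg(ik(P,Q))) for P,Q in w],[round((Q.apply(box[:30])+P)[:,0].max(),3) for P,Q in w])
rows(w,50)
E
```

```text
[11, 9, 8, 7, 6, 5, 4, 4, 4, 4, 4, 5, 6, 7, 9, 10, 12, 14, 16, 16] [np.float64(0.523), np.float64(0.525), np.float64(0.525), np.float64(0.526), np.float64(0.525), np.float64(0.524), np.float64(0.518), np.float64(0.512), np.float64(0.505), np.float64(0.51), np.float64(0.516), np.float64(0.522), np.float64(0.528), np.float64(0.531), np.float64(0.535), np.float64(0.537), np.float64(0.54), np.float64(0.542), np.float64(0.543), np.float64(0.543)]
[[-1.6, 2.1, -1.0, -0.02, -0.07, -0.09, 50], [-3.1, 3.3, -2.1, -0.02, -0.15, -0.18, 50], [-4.7, 4.5, -3.1, -0.02, -0.22, -0.27, 50], [-6.2, 5.8, -4.2, -0.02, -0.3, -0.36, 50], [-7.7, 7.0, -5.3, -0.02, -0.38, -0.44, 50]]
[[-2.1, 0.4, -0.3, 0.0, -0.07, -0.09, 50], [-4.8, 1.4, -1.3, 0.0, -0.14, -0.18, 50], [-7.5, 2.3, -2.2, 0.0, -0.21, -0.27, 50], [-10.2, 3.2, -3.2, 0.0, -0.29, -0.35, 50], [-12.9, 4.2, -4.2, 0.0, -0.36, -0.44, 50]]
[[-2.9, -0.3, 0.1, 0.0, -0.07, -0.08, 50], [-5.9, -0.6, 0.2, 0.0, -0.14, -0.17, 50], [-8.9, -0.9, 0.2, 0.0, -0.21, -0.26, 50], [-11.1, -1.2, 0.1, 0.0, -0.27, -0.32, 50], [-13.3, -1.5, 0.0, 0.0, -0.33, -0.39, 50]]
[[-1.9, -1.1, 0.6, 0.0, -0.05, -0.07, 50], [-3.7, -2.1, 1.2, 0.0, -0.11, -0.13, 50], [-5.6, -3.2, 1.7, 0.0, -0.16, -0.2, 50], [-7.5, -4.3, 2.3, 0.0, -0.22, -0.27, 50], [-7.5, -4.3, 2.3, 0.0, -0.22, -0.27, 50]]
```

Emit:
servo_tool --pt "-1.6 2.1 -1.0 -0.02 -0.07 -0.09 50" --pt "-3.1 3.3 -2.1 -0.02 -0.15 -0.18 50" --pt "-4.7 4.5 -3.1 -0.02 -0.22 -0.27 50" --pt "-6.2 5.8 -4.2 -0.02 -0.3 -0.36 50" --pt "-7.7 7.0 -5.3 -0.02 -0.38 -0.44 50"

```text
clock: 11.95
tcp_pos: [0.4886, -0.1287, 0.15]
orientation: [-140.3, 0.1, -117.7]
force: [-0.1, -0.1, -1.4]
gripper_width: 0.0634
```

Emit:
servo_tool --pt "-2.1 0.4 -0.3 0.0 -0.07 -0.09 50" --pt "-4.8 1.4 -1.3 0.0 -0.14 -0.18 50" --pt "-7.5 2.3 -2.2 0.0 -0.21 -0.27 50" --pt "-10.2 3.2 -3.2 0.0 -0.29 -0.35 50" --pt "-12.9 4.2 -4.2 0.0 -0.36 -0.44 50"

```text
clock: 12.45
tcp_pos: [0.4968, 0.0131, 0.1561]
orientation: [-140.2, -0.2, -85.1]
force: [-0.3, 0.7, -0.9]
gripper_width: 0.0635
```

Emit:
servo_tool --pt "-2.9 -0.3 0.1 0.0 -0.07 -0.08 50" --pt "-5.9 -0.6 0.2 0.0 -0.14 -0.17 50" --pt "-8.9 -0.9 0.2 0.0 -0.21 -0.26 50" --pt "-11.1 -1.2 0.1 0.0 -0.27 -0.32 50" --pt "-13.3 -1.5 0.0 0.0 -0.33 -0.39 50"

```text
clock: 12.95
tcp_pos: [0.4975, 0.1467, 0.1652]
orientation: [-140.2, 0.1, -55.8]
force: [-0.1, -0.8, -1.2]
gripper_width: 0.0637
```

Emit:
servo_tool --pt "-1.9 -1.1 0.6 0.0 -0.05 -0.07 50" --pt "-3.7 -2.1 1.2 0.0 -0.11 -0.13 50" --pt "-5.6 -3.2 1.7 0.0 -0.16 -0.2 50" --pt "-7.5 -4.3 2.3 0.0 -0.22 -0.27 50" --pt "-7.5 -4.3 2.3 0.0 -0.22 -0.27 50"

```text
clock: 13.45
tcp_pos: [0.4962, 0.2355, 0.1756]
orientation: [-140.2, -0.1, -36.0]
force: [0.7, 0.6, -1.7]
gripper_width: 0.0638
```

```bash
python3 - <<'E'
from plan2 import *
p,R,s=pose();R0=Ro.from_matrix(np.load("g.npz")["R"])
D=R*R0.inv();c=p-R.apply([0,0,.019]);print(s["clock"],s["force"].round(2),"axis",D.apply([0,0,1]).round(3),"c",c.round(4),s["gripper_width"],s["qpos"].round(0))
Q=Ro.from_euler("z",45,degrees=True)*R0;delta(p,R,np.array([.482,.228,c[2]])+Q.apply([0,0,.019]),Q)
A=snap("wrist","w5");B=snap("scene","s5")
o=proj("scene",[[.482,.228,.09]])[0].astype(int)
cv2.imwrite("pics/c5.png",np.hstack([cv2.resize(A[:,:,::-1],(400,300)),cv2.resize(B[max(0,o[1]-60):o[1]+60,o[0]-80:o[0]+80,::-1],(400,300))]));print(o)
E
```

```text
13.45 [ 0.74  0.56 -1.65] axis [0.001 0.001 1.   ] c [0.489  0.2257 0.1902] 0.0637620149892745 [ -3. -15. 129.  44.  51.   9.]
shift [-0.72  0.17 -0.15] turn [ 0.002 -0.01  -0.013] rows 1
[178 161]
```

View pics/c5.png

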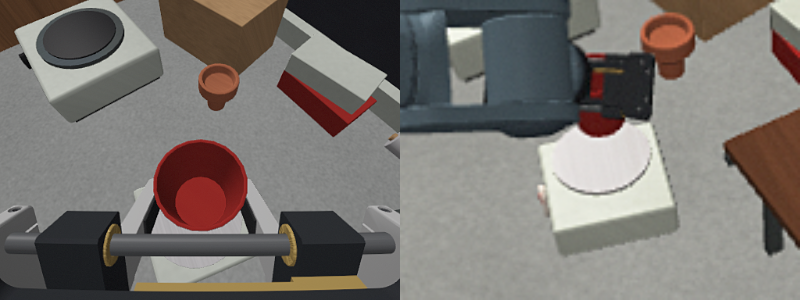

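Left: the cup is empty and held upright above the pan. Right: the gripper is over the far part of the pan at (600,120), and the pan is clear. Next I centre it and lower it in small steps, watching the force.

Emit:
servo_tool --pt "-0.3 0.5 0.5 0 0 -0.01 50" --pt "-0.5 1.0 1.0 0 -0.01 -0.01 50" --pt "-0.7 1.6 1.6 0 -0.01 -0.01 50" --pt "-0.7 2.1 2.2 0 -0.01 -0.01 50" --pt "-0.7 2.1 2.2 0 -0.01 -0.01 50"

```text
clock: 14.05
tcp_pos: [0.4866, 0.2373, 0.1419]
orientation: [-140.4, 0.2, -35.3]
force: [-0.3, -0.1, -1.6]
gripper_width: 0.0638
```

Emit:
servo_tool --pt "0 0.2 0.25 0 0 0 50" --pt "0 0.4 0.5 0 0 0 50" --pt "0 0.6 0.75 0 0 0 50" --pt "0 0.8 1.0 0 0 0 50" --pt "0 0.8 1.0 0 0 0 50"

```text
clock: 14.55
tcp_pos: [0.4876, 0.2377, 0.1305]
orientation: [-140.3, 0.1, -35.3]
force: [-0.2, -0.1, -1.4]
gripper_width: 0.0635
```

```bash
python3 - <<'E'
from plan2 import *
p,R,s=pose();R0=Ro.from_matrix(np.load("g.npz")["R"])
print("axis",(R*R0.inv()).apply([0,0,1]).round(3),"c",(p-R.apply([0,0,.019])).round(4))
# foot visible in scene: project foot height vs pan
B=snap("scene","s6");f=[]
for k in range(5): manip.capture("wrist") ; f.append(manip.sense()["force"][2])
print(np.round(f,2))
E
```

```text
axis [0.005 0.001 1.   ] c [0.4806 0.2278 0.1451]
[-1.11 -1.56 -1.96 -0.91 -2.57]
```

Emit:
servo_tool --pt "0 0.15 0.2 0 0 0 50" --pt "0 0.3 0.4 0 0 0 50" --pt "0 0.45 0.55 0 0 0 50" --pt "0 0.6 0.7 0 0 0 50" --pt "0 0.6 0.7 0 0 0 50"

```text
clock: 15.35
tcp_pos: [0.4875, 0.2375, 0.1213]
orientation: [-140.3, 0.1, -35.3]
force: [-0.7, -1.0, -1.1]
gripper_width: 0.0635
```

```bash
cat > f.py <<'E'
from plan2 import *
R0=Ro.from_matrix(np.load("g.npz")["R"]);f=[]
for k in range(6): manip.capture("wrist"); f.append(manip.sense()["force"])
p,R,s=pose();print(s["clock"],"axis",(R*R0.inv()).apply([0,0,1]).round(3),"c",(p-R.apply([0,0,.019])).round(4),np.mean(f,0).round(2),np.array(f)[:,2].round(1))
E
python3 f.py
```

```text
15.65 axis [0.004 0.001 1.   ] c [0.4809 0.2276 0.1366] [ 0.01 -0.36 -1.38] [-1.3 -1.  -1.6 -1.8 -1.3 -1.2]
```

Foot at about 0.0895, no contact yet. Continuing with 4 mm steps.

Emit:
servo_tool --pt "0 0.13 0.15 0 0 0 50" --pt "0 0.26 0.3 0 0 0 50" --pt "0 0.26 0.3 0 0 0 50"

```text
clock: 15.95
tcp_pos: [0.4877, 0.2374, 0.1176]
orientation: [-140.3, 0.1, -35.3]
force: [0.6, -0.3, -0.9]
gripper_width: 0.0639
```

```bash
python3 f.py
```

```text
16.25 axis [0.005 0.001 1.   ] c [0.4807 0.2276 0.1325] [-0.49 -0.4  -1.13] [-1.4 -0.9 -1.4 -1.6 -0.4 -1.1]
```

Emit:
servo_tool --pt "0 0.13 0.15 0 0 0 50" --pt "0 0.26 0.3 0 0 0 50" --pt "0 0.26 0.3 0 0 0 50"

```text
clock: 16.55
tcp_pos: [0.488, 0.2374, 0.114]
orientation: [-140.3, 0.0, -35.3]
force: [-0.2, 0.8, 0.2]
gripper_width: 0.0634
```

```bash
python3 f.py
```

```text
16.85 axis [0.004 0.001 1.   ] c [0.4809 0.2275 0.1287] [0.2  0.4  0.55] [0.6 0.  1.1 0.4 0.7 0.4]
```

Contact felt: the force rose by about 1.9 N, so the scale now carries the cup. Releasing and backing straight out along the tool axis.

Emit:
servo_tool --pt "0 0 0 0 0 0 75" --pt "0 0 0 0 0 0 85" --pt "0 0 0 0 0 0 100" --pt "0 0 0 0 0 0 100" --pt "0 0 0 0 0 0 100"

```text
clock: 17.35
tcp_pos: [0.4877, 0.2374, 0.1139]
orientation: [-140.3, 0.0, -35.3]
force: [0.0, -0.2, 0.2]
gripper_width: 0.0937
```

```bash
python3 f.py; python3 - <<'E'
from plan2 import *
print(pose()[2]["gripper_width"]);A=snap("wrist","w7");cv2.imwrite("pics/c7.png",A[:,:,::-1])
p,R,s=pose()
for d in(.05,.1,.15,.2): P=p-R.apply([0,0,d]);print(P.round(3),ik(P,R).round(0),marg(ik(P,R)))
E
```

```text
17.65 axis [0.005 0.001 1.   ] c [0.4808 0.2275 0.1285] [-0.12 -0.24 -0.12] [-0.1 -0.4 -0.1  0.1  0.1 -0.3]
0.0942289087151648
[0.469 0.211 0.152] [ -8. -19. 134.  45.  53.   4.] 11.449924725522038
[0.451 0.185 0.191] [-12. -27. 135.  42.  62.   5.] 10.16578929333366
[0.432 0.159 0.229] [-18. -34. 136.  40.  70.   6.] 9.822728887602949
[0.414 0.133 0.268] [-24. -41. 135.  40.  79.   6.] 10.441546107854037
```

View pics/c7.png

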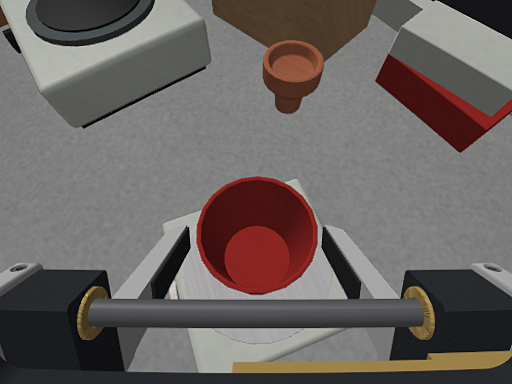

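The cup stands upright on the pan at (257,235), empty, with the open fingers clear on both sides. Retreating.

Emit:
servo_tool --pt "0 0 -2 0 0 0 100" --pt "0 0 -5 0 0 0 100" --pt "0 0 -9 0 0 0 100" --pt "0 0 -13 0 0 0 100" --pt "0 0 -17 0 0 0 100"

```text
clock: 18.2
tcp_pos: [0.4241, 0.1483, 0.2457]
orientation: [-140.3, 0.0, -35.2]
force: [1.1, -0.5, -0.9]
gripper_width: 0.0938
```

Emit:
servo_tool --pt "0 0 -3 0 0 0 100" --pt "0 0 -5 0 0 0 100" --pt "0 0 -5 0 0 0 100" --pt "0 0 -5 0 0 0 100" --pt "0 0 -5 0 0 0 100"

```text
clock: 18.7
tcp_pos: [0.4063, 0.1232, 0.2817]
orientation: [-140.3, 0.2, -35.2]
force: [-0.2, 0.4, 0.6]
gripper_width: 0.0945
```

```bash
python3 - <<'E'
from plan2 import *
A=snap("scene","s8");B=snap("top","t8");print(pose()[2]["clock"],pose()[0])
cv2.imwrite("pics/c8.png",np.hstack([cv2.resize(x[:,:,::-1],(400,300)) for x in(A,B)]))
def cr(n,X,r=50):
    im=cv2.imread(f"pics/{'s8' if n=='scene' else 't8'}.png");o=proj(n,[X])[0].astype(int);return cv2.resize(im[o[1]-r:o[1]+r,o[0]-r:o[0]+r],(300,300))
Bs=[.458,-.225,.04];S=[.482,.228,.11]
cv2.imwrite("pics/c9.png",np.vstack([np.hstack([cr("scene",Bs),cr("top",Bs)]),np.hstack([cr("scene",S),cr("top",S)])]))
E
```

```text
18.8 [0.40622878 0.12338157 0.28177493]
```

View pics/c8.png

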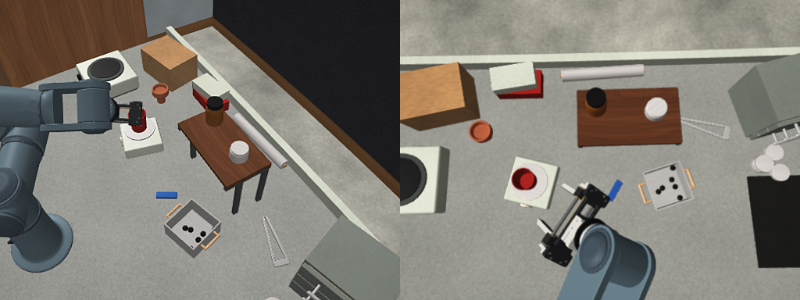

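View pics/c9.png

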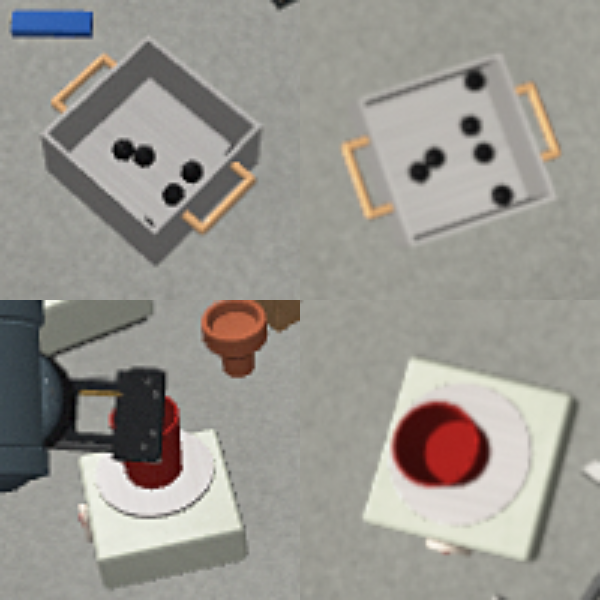

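```bash
python3 - <<'E'
from h import *
im=cv2.imread("pics/t8.png");h=cv2.cvtColor(im,cv2.COLOR_BGR2HSV)
o=proj("top",[[.482,.228,.11]])[0].astype(int);r=50
m=(((h[...,0]<8)|(h[...,0]>172))&(h[...,1]>150)).astype(np.uint8);k=np.zeros_like(m);k[o[1]-30:o[1]+30,o[0]-40:o[0]+30]=1;m*=k
x,y,w,hh=cv2.boundingRect(m);print(x,y,w,hh)
# pan ellipse edge from the picture crop (600 px view): left/right 390,531; top/bottom 383,526 -> px
f=lambda u,v:(o[0]-r+(u-300)/3,o[1]-r+(v-300)/3)
pan=onplane("top",f(460.5,454.5),.081);rim=onplane("top",f(440.5,443.5),.156);print("pan",pan,"rim",rim)
P=onplane("top",(x+w/2,y+hh/2),.15);print("cup mask centre",P)
E
```

```text
144 215 30 28
pan [0.48088517 0.22643662 0.081     ] rim [0.48270588 0.2252534  0.156     ]
cup mask centre [0.4829334  0.22630718 0.15      ]
```

Cup axis and pan centre agree within 3 mm, so I'm handing in.

```bash
python3 -c "
from bench import manip
print(manip.sign_off())"
```

```text
the job is handed in; nothing more can be done
None
```

The job is done and handed in at about 19 s of the 64 s allowed. I gripped the cup from the front with the tool tilted and drew it out from under the shelf. I tipped it to 140° just above the basin, then set it on the scale, let go and backed away.

- **Coals:** the last top view shows all six coals in the basin, and none on the counter. The wrist camera shows the cup empty.
- **Cup on the scale:** it stands upright with its axis within about 3 mm of the pan's centre. The arm stopped about 13 cm away, touching nothing.
- **Scale pan:** the force rose by about 1.9 N at contact and dropped to about zero after release. That is roughly 5 mm of travel, well below the 15 mm limit.
- **Surroundings:** the clay bowl, tin, jar, tongs and lighter look unmoved in the last views. I compared them by eye and did not measure them.

**Checks that failed or disagreed:**
- The pour itself could not be seen from the scene or top cameras because the arm was in the way. I confirmed it only afterwards.
- The cup position from the wrist camera differed from the scene-camera estimate by about 3 mm before the grasp, which did no harm.
- Force readings wander by about 0.6 N, so I averaged them during the placing.

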